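Load sample cassettes under the sprung clamp bar of a bench mixer

TASK

Slide the mixer's clear cover fully open, drive the wooden wedge under the roller of the sprung clamp bar so that the wedge alone, let go, holds the bar up, and slide every sample cassette from the bench, nose first, beneath the raised bar, each flat in a lane of its own and fully home against the stop. Only when all are in, draw the wedge out so that the bar comes down on the cassettes. Lay the wedge back flat in its tray and leave the cover fully shut, without disturbing the bottle, jar and beaker standing by.

Things in the scene. Friction and masses are not known exactly. Their poses are not given: they have to be found in the camera images.
- mixer: bench mixer, fixed. Origin: on the bench under the deck; +x from its front to the motor housing (x 112 to 332, 94 mm high), +y left. Aluminium deck x +-110, y +-148, top at 30 mm. Three lanes along x, 54 to 56 mm wide, between ribs 5 mm high (x -110 to 70). Stop ledge 10 mm high, front face at x = 70 mm. Flush strip of slippery white plastic, y 80 to 148, for the wedge.
- home_1 (a point): on the deck in the right-hand lane (mixer y = -105 mm): where the origin of a cassette lies when fully home, nose on the stop (mixer x = 5, z = 30 mm); axes as the mixer's. Any cassette may take any lane.
- home_2 (a point): on the deck in the middle lane (mixer y = -35 mm): where the origin of a cassette lies when fully home, nose on the stop (mixer x = 5, z = 30 mm); axes as the mixer's. Any cassette may take any lane.
- home_3 (a point): on the deck in the left-hand lane (mixer y = 35 mm): where the origin of a cassette lies when fully home, nose on the stop (mixer x = 5, z = 30 mm); axes as the mixer's. Any cassette may take any lane.
- clamp_bar (a joint): angle (rad) of the sprung steel bar: 0 down, grows as it rises, to 0.5; about 0.1 clamped on cassettes, 0.3 on the wedge. Hinged along mixer y at x 105, z 75 mm, it reaches forward over all lanes; pressing edge at x 15 to 35, y -140 to 72 mm. Down, its underside is 8 mm above the deck: no cassette enters; on the wedge, about 32 mm. A spring presses the edge down with 5 to 9 N.
- roller_center (a point): centre of the free-turning black roller (radius 10 mm, 24 mm wide, axis along the mixer's y) on the left end of the clamp bar; at mixer x = 25, y = 115, z = 50 mm with the bar down (underside 10 mm above the deck). Pushing the wedge beneath it in +x lifts the bar.
- cover (a joint): travel (m) of the clear sliding cover along mixer +x: 0 shut (over the deck), 0.205 fully open (over the housing). About 2 N of friction; stays where left. Top plate 312 mm wide, 215 long (front edge at mixer x = -112 mm when shut), underside 98, top 104 mm above the bench; side skirts at mixer y +-154 mm; front open.
- cover_grip (a point): centre of the cover's upright black handle, 18 mm behind the plate's front edge: 16 mm thick along the mixer's x, 60 mm long along y, from 104 to 132 mm above the bench; the point is at 118 mm. When shut it is at mixer x = -94, y = 0.
- wedge: wooden wedge 145 mm long (own x), 32 wide (y), 120 g. Origin: centre of underside. Top flat, 34 mm high, from x = -72.5 (thick end, to hold) to 7.5, then a ramp falling to 5 mm at the tip, x = 72.5 mm. With the wedge along the mixer's +x on the white strip, origin at mixer x 20 to 32 mm, y 115, the roller is on the flat and the bar stays up.
- tray: shallow open steel tray for the wedge, fixed, outside 190 mm (x) by 110 mm (y), walls 4 mm thick, 14 mm high, floor 4 mm thick. Origin: centre of its underside. The wedge lies in it at the start, roughly along the tray's x.
- cassette_a: one of up to three identical grey plastic sample cassettes (None if absent), about 150 g: a slab 130 mm long (own x), 44 wide (y), 16 thick, with an upright tab 30 mm long (x), 18 wide (y), from 16 to 50 mm above the underside, centred at x = -45 mm. Three flat amber windows on top. Origin: centre of the underside; +x points from the tab end to the plain nose. Starts flat on the bench.
- cassette_b: one of up to three identical grey plastic sample cassettes (None if absent), about 150 g: a slab 130 mm long (own x), 44 wide (y), 16 thick, with an upright tab 30 mm long (x), 18 wide (y), from 16 to 50 mm above the underside, centred at x = -45 mm. Three flat amber windows on top. Origin: centre of the underside; +x points from the tab end to the plain nose. Starts flat on the bench.
- cassette_c: one of up to three identical grey plastic sample cassettes (None if absent), about 150 g: a slab 130 mm long (own x), 44 wide (y), 16 thick, with an upright tab 30 mm long (x), 18 wide (y), from 16 to 50 mm above the underside, centred at x = -45 mm. Three flat amber windows on top. Origin: centre of the underside; +x points from the tab end to the plain nose. Starts flat on the bench.
- bottle: bystander: amber bottle, 66 mm across, 150 mm high; origin: centre of its foot.
- jar: bystander: white jar, 76 mm across, 100 mm high; origin: centre of its foot.
- beaker: bystander: glass beaker, 72 mm across, 90 mm high; origin: centre of its foot.
Mind the look-alikes: they are no part of the job. What is shaped like the cassette_b but pink is not meant.

How it is judged (in metres and radians):
On the way, in this order (a step that is already met when the one before it is completed fails the run):
1. the wedge alone, let go, holds the clamp bar up (value of joint clamp_bar above 0.22 rad and contact force between wedge and clamp_bar above 1 N and contact force between the arm and clamp_bar below 0.5 N and contact force between the fingers and wedge below 0.5 N), for 0.2 s.
2. every cassette fully home in a lane while the wedge holds the bar up (value of joint clamp_bar above 0.22 rad and contact force between wedge and clamp_bar above 1 N and x of cassette_a in the frame of mixer between -0.005 and 0.015 m and y of cassette_a in the frame of mixer between -0.125 and 0.055 m and z of cassette_a in the frame of mixer between 0.025 and 0.034 m and angle between each of cassette_a, cassette_b, cassette_c's own z axis and vertical below 0.07 rad and angle between the x axis of each of cassette_a, cassette_b, cassette_c and the x axis of mixer, either way round below 0.15 rad and x of cassette_b in the frame of mixer between -0.005 and 0.015 m and y of cassette_b in the frame of mixer between -0.125 and 0.055 m and z of cassette_b in the frame of mixer between 0.025 and 0.034 m and x of cassette_c in the frame of mixer between -0.005 and 0.015 m and y of cassette_c in the frame of mixer between -0.125 and 0.055 m and z of cassette_c in the frame of mixer between 0.025 and 0.034 m), for 0.2 s.
3. the wedge is out and the bar is down on the cassettes (value of joint clamp_bar between 0.05 and 0.15 rad and x of cassette_a in the frame of mixer between -0.005 and 0.015 m and y of cassette_a in the frame of mixer between -0.125 and 0.055 m and z of cassette_a in the frame of mixer between 0.025 and 0.034 m and angle between each of cassette_a, cassette_b, cassette_c's own z axis and vertical below 0.07 rad and angle between the x axis of each of cassette_a, cassette_b, cassette_c and the x axis of mixer, either way round below 0.15 rad and x of cassette_b in the frame of mixer between -0.005 and 0.015 m and y of cassette_b in the frame of mixer between -0.125 and 0.055 m and z of cassette_b in the frame of mixer between 0.025 and 0.034 m and x of cassette_c in the frame of mixer between -0.005 and 0.015 m and y of cassette_c in the frame of mixer between -0.125 and 0.055 m and z of cassette_c in the frame of mixer between 0.025 and 0.034 m and contact force between wedge and clamp_bar below 0.1 N), for 0.2 s.
At the end, for the whole second after the job is handed in: Every cassette present is flat in a lane (within 10 mm of home along the lane, turned under 0.15 rad), the bar is down on them (0.05 to 0.15 rad), the wedge lies flat in its tray (under 30 mm off-centre along it, 45 mm across), the cover is shut to 12 mm, all at rest (x of cassette_a in the frame of mixer between -0.005 and 0.015 m and y of cassette_a in the frame of mixer between -0.125 and 0.055 m and z of cassette_a in the frame of mixer between 0.025 and 0.034 m and angle between each of cassette_a, cassette_b, cassette_c's own z axis and vertical below 0.07 rad and angle between the x axis of each of cassette_a, cassette_b, cassette_c and the x axis of mixer, either way round below 0.15 rad and x of cassette_b in the frame of mixer between -0.005 and 0.015 m and y of cassette_b in the frame of mixer between -0.125 and 0.055 m and z of cassette_b in the frame of mixer between 0.025 and 0.034 m and x of cassette_c in the frame of mixer between -0.005 and 0.015 m and y of cassette_c in the frame of mixer between -0.125 and 0.055 m and z of cassette_c in the frame of mixer between 0.025 and 0.034 m and value of joint clamp_bar between 0.05 and 0.15 rad and x of wedge in the frame of tray between -0.03 and 0.03 m and y of wedge in the frame of tray between -0.045 and 0.045 m and z of wedge in the frame of tray below 0.012 m and angle between wedge's own z axis and vertical below 0.15 rad and value of joint cover below 0.012 m and linear speed of each of cassette_a, cassette_b, cassette_c, wedge below 0.02 m/s); the robot touches nothing.
It fails at once if the bottle is knocked over or shoved more than 40 mm (distance of bottle from where it was at the start of the episode above 0.04 m or angle between bottle's own z axis and vertical above 0.5 rad).
It fails at once if the jar is knocked over or shoved more than 40 mm (distance of jar from where it was at the start of the episode above 0.04 m or angle between jar's own z axis and vertical above 0.5 rad).
It fails at once if the beaker is knocked over or shoved more than 40 mm (distance of beaker from where it was at the start of the episode above 0.04 m or angle between beaker's own z axis and vertical above 0.5 rad).
Of cassette_a, cassette_b, cassette_c only 2 to 3 are there at a start; the rules pass over those that are not, and their reading is None.
At some moment in a run one of cassette_a, cassette_b, cassette_c may be knocked a few centimetres aside while the robot is not near it.
It also fails if it takes over 210 s, if anything falls off the work surface, if the arm or the gripper's body presses on something with over 40 N, if the wrist force passes 120 N, or if a joint passes its speed limit or range.

ROBOT

A 6-joint arm with a two-finger parallel gripper is mounted at the origin on the work surface. World frame = base frame: x ahead of the robot, y to its left, z up, the work surface at z = 0. Lengths are in mm, angles in degrees, forces in N, time in s.
With the tool pointing down it reaches from about 350 to 850 mm from the base axis. Payload 8.1 kg.
Tool frame: the origin (TCP) lies midway between the tips of the shut fingers; the grasp point (between the pads) lies 19 mm behind it; z points along the fingers, y is the line along which they close (so a half turn about z gives the same grasp; the last joint's range is limited). The gripper opens to 85 mm and grips with 20 to 120 N. Pads are 22 mm wide; open, the fingers measure 114 mm over their backs; the gripper's body (76 mm by 85 mm) begins 54 mm behind the grasp point. The pads swing forward as they close: fully open they stand 13 mm farther back than shut.
Start: joints at [-74.851, 7.471, 85.268, -0, 87.261, -4.893], TCP at [205.646, -563.662, 231.292] pointing down, gripper open.
Joint ranges: [-169.43, 169.43], [-51.17, 129.36], [1.28, 143.12], [-76.62, 256.62], [0, 156.53], [-152.29, 152.29]. Speed limits (degrees/s): [136.94, 136.94, 159.86, 180, 180, 180].

INTERFACE

Orientations are given as [roll, pitch, yaw] about the fixed x, y, z axes, in that order (R = Rz(yaw) Ry(pitch) Rx(roll)).
In Python, from bench import r gives the robot as it stands.
- The arm moves only by the tool apply_moves, never from a script. Its argument "steps" is a list of rows, each a list of 7 numbers: the opening, from -1 (shut) to 1 (fully open), then the shift along the tool's x, y, z in mm, then the turn, a rotation vector about the tool's x, y, z in units of 5 degrees (1.0 is 5 degrees). A call has exactly 8 rows; each row shifts and turns the commanded pose from where the row before left it, along the tool's axes as they then stand; what a row does not reach is not made up. A row lasts 1/10 s, in which the tool goes at most 50 mm and 8.59 degrees, less where a joint would pass 70% of its speed; a pose out of reach is approached as far as the arm can. A call is refused whole if a number of a shift passes 50 or a number of a turn 1, either way. A call with a gripper value outside its range is refused whole. The fingers move at their own pace and stop on an object; "squeeze" is the grip in N (left out, the last holds). Time passes only in rows, so rows that do not move let the fingers close, or fill a call up. It gives the time, the measured TCP pose, the force, the opening and the grip force at its end, in the units of the state.
- r.sense(): the state, without advancing time (a new reading comes with each control period).
- r.snapshot(name): name is "side" or "top"; returns a dict with "color" (480x640x3 uint8, blue, green, red), "depth" (480x640 float32, mm along the optical axis (not along the pixel's ray), 0 where there is no reading), "mtx" (3x3 intrinsics, pixels), "T" (4x4, takes a point from camera to world coordinates). Camera axes: x right, y down, z forward; pixel columns grow to the right and rows downward; lengths in mm; the calibration is good to about 2 mm. A picture is of the moment at which its call begins.
- r.hand_in(): hands the job in; it is judged then, once.
The state is a dict: "time": time; "joint_pos": joint angles; "qd": joint speeds; "joint_efforts": joint torques, N m; "tool_pos": TCP position; "tcp_rot": TCP orientation; "ft_force": force on the tool from outside, world axes, zero at the start; "wrist_torque": the same for the moment, N m; "finger_gap": finger opening in mm; "grip_force": force on a finger pad.
Only numpy, scipy, OpenCV 4.12 (cv2) and the standard library are available. Lean on these libraries where they do the work, as an engineer would, in place of code of your own. Each camera call takes 0.05 s, during which the arm holds its last target. There are 200 camera calls.

## Working session

There is one attempt and no reset: what is moved stays moved. The work goes in short steps, Python scripts to look and compute and a tool call to move; the robot and the scene stay as the last step left them, time stands still between calls to the robot, and variables do not carry over. Pictures are saved under pics/ and viewed, at most 14 in all, crops included, and the job is handed in when it is done.

Besides the shell and the picture viewer there is one more tool, called after "Call:" as name(argument=value, ...), one argument or row to a line, values as JSON. apply_moves: Moves the arm, as the interface text tells. Its arguments: {"type":"object","properties":{"steps":{"type":"array"},"squeeze":{"type":"number"}},"required":["steps"]}

```bash
ls; mkdir -p pics; python3 - <<'E'
from bench import r
import cv2,numpy as np
for n in("top","side"):
    s=r.snapshot(n);cv2.imwrite(f"pics/{n}0.png",s["color"]);np.savez(f"{n}0.npz",**s);print(n,s["mtx"].tolist(),s["T"].round(3).tolist())
print(r.sense())
E
```

```text
pics
top [[471.5059829759664, 0.0, 313.2408073866838], [0.0, 471.5059829759664, 234.15272530117394], [0.0, 0.0, 1.0]] [[0.013, -0.984, 0.178, 331.474], [-1.0, -0.015, -0.01, 36.541], [0.013, -0.178, -0.984, 1117.325], [0.0, 0.0, 0.0, 1.0]]
side [[615.8723768501682, 0.0, 317.73184680762745], [0.0, 615.8723768501682, 243.1354660740879], [0.0, 0.0, 1.0]] [[0.999, -0.032, 0.041, 464.807], [-0.052, -0.624, 0.78, -1202.775], [0.001, -0.781, -0.624, 1078.579], [0.0, 0.0, 0.0, 1.0]]
{'time': 0.1, 'joint_pos': array([-7.48521850e+01,  7.51237573e+00,  8.53236234e+01, -9.06415825e-05,
        8.72618333e+01, -4.89288108e+00]), 'qd': array([-0.0206719 , -0.13653948, -0.12246278,  0.04894051,  0.02242304,
       -0.0154407 ]), 'joint_efforts': array([ 5.11735871e-04, -5.70951712e+01, -5.01942980e+01, -2.06119007e-04,
        8.17512337e-03,  7.39733787e-05]), 'tool_pos': array([ 205.50307025, -563.17533425,  230.32711467]), 'tcp_rot': array([-1.79902516e+02, -8.25423208e-03,  2.00406934e+01]), 'ft_force': array([-0.12982025,  0.58559635,  0.02332451]), 'wrist_torque': array([-0.0121072 ,  0.00880112, -0.02466833]), 'grip_force': 0.0, 'finger_gap': 85.27946952430742}
```

View pics/top0.png

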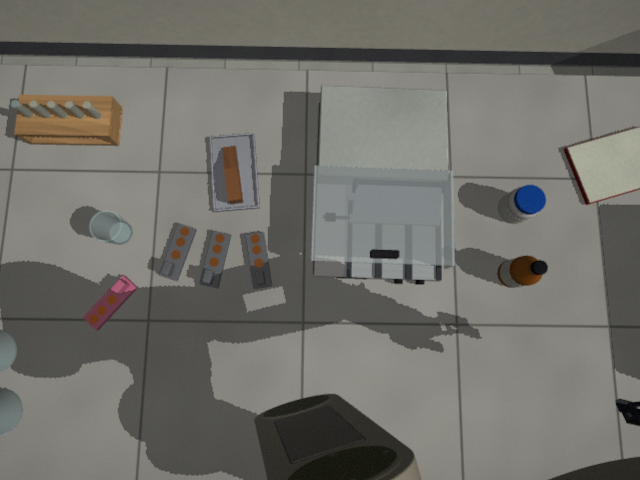

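View pics/side0.png

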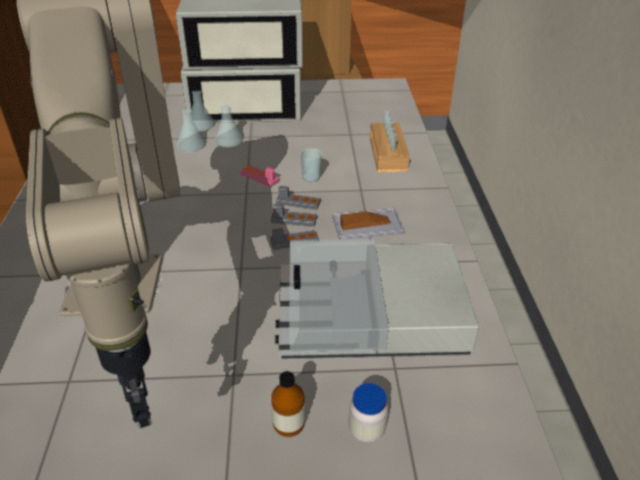

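Top view: three grey cassettes at px (177,250), (215,258) and (257,260), with tabs at the lower end. The pink look-alike is at (110,302) and the flasks and rack are not part of the job. The mixer is at (383,190), its cover handle at (384,254), the wedge in the tray at (232,174), the jar at (528,202), the bottle at (522,271) and the beaker at (110,228). The grey ones match the description, so next I take enlarged crops to confirm.

```bash
cat > h.py <<'E'
import numpy as np,cv2
def load(n): return dict(np.load(n+".npz"))
def ray(s,uv,z):
    uv=np.atleast_2d(np.asarray(uv,float));K=s["mtx"];T=s["T"]
    d=np.c_[(uv[:,0]-K[0,2])/K[0,0],(uv[:,1]-K[1,2])/K[1,1],np.ones(len(uv))]@T[:3,:3].T
    o=T[:3,3]; return o+d*((z-o[2])/d[:,2])[:,None]
def cloud(s):
    K=s["mtx"];T=s["T"];v,u=np.mgrid[0:480,0:640];d=s["depth"]
    p=np.stack([(u-K[0,2])/K[0,0]*d,(v-K[1,2])/K[1,1]*d,d],-1)
    return p@T[:3,:3].T+T[:3,3]
def px(s,P):
    P=np.atleast_2d(np.asarray(P,float));p=(P-s["T"][:3,3])@s["T"][:3,:3];q=p@s["mtx"].T;return q[:,:2]/q[:,2:]
E
python3 - <<'E'
from h import *
s=load("top0")
c=s["color"]
cv2.imwrite("pics/c1.png",cv2.resize(c[125:325,75:295],None,fx=3,fy=3,interpolation=cv2.INTER_CUBIC)[:600])
cv2.imwrite("pics/c2.png",cv2.resize(c[80:290,300:465],None,fx=2.85,fy=2.85,interpolation=cv2.INTER_CUBIC)[:600])
hsv=cv2.cvtColor(c,cv2.COLOR_BGR2HSV)
P=cloud(s)
m=cv2.inRange(hsv,(5,130,80),(20,255,255))
n,l,st,ce=cv2.connectedComponentsWithStats(m)
for i in range(1,n):
    if st[i,4]>15: print(st[i],ce[i].round(1),ray(s,ce[i],16).round(1),np.median(P[l==i][:,2]).round(1))
# housing top
for nm in("top0","side0"):
    s=load(nm);P=cloud(s)
    m=(abs(P[...,2]-94)<5)&(P[...,0]>480)&(s["depth"]>0);n,l,st,ce=cv2.connectedComponentsWithStats(m.astype(np.uint8))
    for i in range(1,n):
        if st[i,4]>500:
            pts=P[l==i][:,:2].astype(np.float32);r=cv2.minAreaRect(pts);print(nm,"housing",st[i],r,cv2.boxPoints(r).round(1).tolist())
E
```

```text
[223 147  19  54 704] [231.5 174.1] [[675.1 225.3  16. ]] 36.7
[180 227   9   9  56] [184.1 231.1] [[533. 331.  16.]] 16.7
[216 234   8   8  54] [219.4 237.6] [[518.5 247.   16. ]] 16.8
[251 235   8   8  55] [254.6 238.5] [[517.8 163.9  16. ]] 17.3
[176 238   9   8  57] [180.1 241.5] [[507.9 339.   16. ]] 16.6
[213 245   9   8  57] [216.7 248.3] [[492.8 252.   16. ]] 16.6
[252 245   9   9  59] [256.4 249.3] [[492.1 158.7  16. ]] 17.2
[172 250   8   9  58] [175.4 254.3] [[477.3 347.9  16. ]] 16.5
[210 258   8   8  56] [213.4 261.5] [[461.6 258.2  16. ]] 16.5
[254 259   9   9  62] [258.3 262.7] [[460.2 153.2  16. ]] 16.9
[526 275  16  10  91] [533.5 279.2] [[ 431.1 -493.3   16. ]] 106.0
[107 295  10   9  68] [111.2 299.1] [[371.  488.6  16. ]] 16.7
[ 97 306  10   9  72] [101.3 309.9] [[346.2 509.   16. ]] 16.6
[ 89 314  10  10  73] [ 93.2 318.7] [[326.1 525.5  16. ]] 17.1
top0 housing [  318    86   130    85 10141] ((770.2398681640625, -132.45388793945312), (295.8314514160156, 198.78050231933594), 88.70783996582031) [[667.5, -278.1000061035156], [866.2999877929688, -282.6000061035156], [872.9000244140625, 13.199999809265137], [674.2000122070312, 17.700000762939453]]
side0 housing [ 375  244  104   87 6929] ((769.2650756835938, -134.4020538330078), (301.56292724609375, 201.74221801757812), 88.72871398925781) [[665.0999755859375, -282.8999938964844], [866.7999877929688, -287.3999938964844], [873.5, 14.100000381469727], [671.7999877929688, 18.600000381469727]]
```

View pics/c1.png

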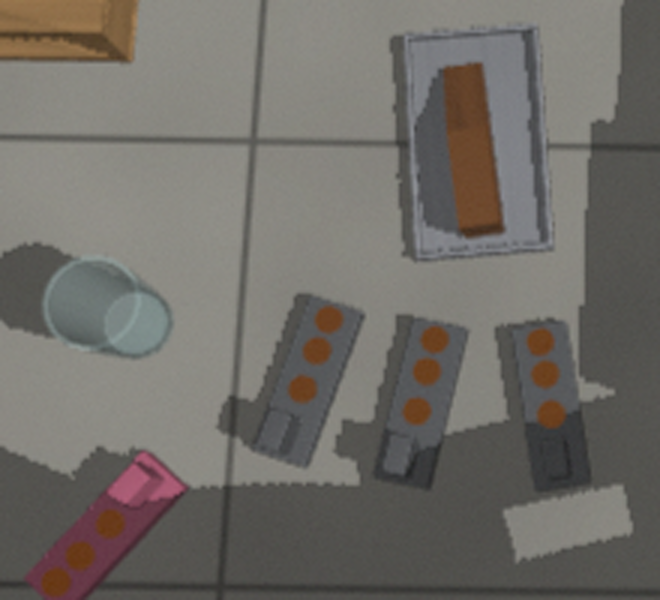

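View pics/c2.png

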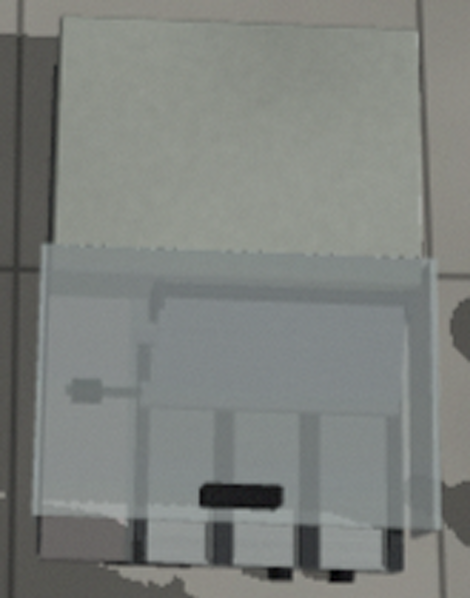

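The crop confirms three grey cassettes with amber windows. Their noses point away from the robot (up) and their tabs are at the bottom; only the pink one is a decoy. The second crop shows the roller at about px (330,217) on the left side, the handle at (384,254) and three lanes. Next I measure everything.

```bash
cat >> h.py <<'E'
def comps(m,mn):
    n,l,st,ce=cv2.connectedComponentsWithStats(m.astype(np.uint8))
    return [(l==i,ce[i]) for i in range(1,n) if st[i,4]>=mn]
def cass(s):
    "cassettes: window line -> yaw, tab top, slab rectangle"
    P=cloud(s);hsv=cv2.cvtColor(s["color"],cv2.COLOR_BGR2HSV);out=[]
    W=[(ray(s,ce,16.3)[0]) for m,ce in comps(cv2.inRange(hsv,(5,110,50),(20,255,255)),15) if abs(np.median(P[m][:,2])-16.5)<5 and m.sum()<200]
    return np.array(W)
E
python3 - <<'E'
from h import *
for nm in("top0","side0"):
    s=load(nm);P=cloud(s);print(nm)
    hsv=cv2.cvtColor(s["color"],cv2.COLOR_BGR2HSV)
    reg=(P[...,0]>380)&(P[...,0]<570)&(P[...,1]>100)&(P[...,1]<400)&(s["depth"]>0)
    for m,ce in comps(reg&(P[...,2]>9)&(P[...,2]<60),200):
        q=P[m];sl=q[q[:,2]<20];t=q[q[:,2]>44]
        rc=cv2.minAreaRect(sl[:,:2].astype(np.float32));print(" cass",np.round(rc[0],1),np.round(rc[1],1),round(rc[2],1),"tab",len(t),(t.mean(0).round(1) if len(t) else 0),"hull tab",[np.round(v,1) for v in cv2.minAreaRect(t[:,:2].astype(np.float32))] if len(t)>3 else 0)
    print(" windows",cass(s).round(1).tolist())
    # wedge
    m=cv2.inRange(hsv,(3,110,40),(22,255,255))>0
    m&=(P[...,0]>560)&(P[...,0]<780)&(P[...,1]>140)&(P[...,1]<300)
    q=P[m];top=q[q[:,2]>33]
    rc=cv2.minAreaRect(q[q[:,2]>8][:,:2].astype(np.float32));print(" wedge",[np.round(v,1) for v in rc],"flat",[np.round(v,1) for v in cv2.minAreaRect(top[:,:2].astype(np.float32))])
    for a in range(600,760,15):
        k=q[abs(q[:,0]-a)<7]
        if len(k)>4: print("   x",a,"z",np.percentile(k[:,2],80).round(1),"y",k[:,1].min().round(1),k[:,1].max().round(1))
    # tray
    m=(P[...,0]>540)&(P[...,0]<800)&(P[...,1]>110)&(P[...,1]<330)&(P[...,2]>9)&(P[...,2]<19)
    rc=cv2.minAreaRect(P[m][:,:2].astype(np.float32));print(" tray",[np.round(v,1) for v in rc])
    # handle
    m=(hsv[...,2]<60)&(P[...,0]>380)&(P[...,0]<500)&(P[...,1]>-200)&(P[...,1]<-50)&(P[...,2]>110)&(P[...,2]<140)
    if m.sum(): print(" handle",[np.round(v,1) for v in cv2.minAreaRect(P[m&(P[...,2]>127)][:,:2].astype(np.float32))],P[m][:,2].max())
    # deck
    m=(P[...,0]>380)&(P[...,0]<700)&(P[...,1]>-330)&(P[...,1]<60)&(abs(P[...,2]-30)<4)
    print(" deck",m.sum(),[np.round(v,1) for v in cv2.minAreaRect(P[m][:,:2].astype(np.float32))],P[m][:,:2].min(0),P[m][:,:2].max(0))
    for n,(x0,x1,y0,y1) in dict(bottle=(380,520,-560,-380),jar=(520,660,-560,-380),beaker=(450,680,400,620)).items():
        m=(P[...,0]>x0)&(P[...,0]<x1)&(P[...,1]>y0)&(P[...,1]<y1)&(P[...,2]>20); q=P[m]
        if len(q): print(" ",n,len(q),np.median(q,0).round(0),q[:,2].max().round(0))
E
```

```text
top0
 cass [483.7 343.9] [ 45.8 129.5] 72.9 tab 109 [440.9 357.2  49.4] hull tab [array([440.9, 357.4]), array([18.2, 29.1]), np.float64(71.5)]
 cass [468.1 255.7] [ 45.  129.6] 79.1 tab 112 [423.5 263.1  50.2] hull tab [array([424. , 263.8]), array([18.2, 29.8]), np.float64(79.4)]
 cass [467.4 153.9] [129.9  44.5] 10.5 tab 108 [423.  145.2  49.8] hull tab [array([423. , 145.5]), array([29.8, 17.8]), np.float64(11.0)]
 windows [[532.9, 330.8, 16.3], [518.1, 246.8, 16.3], [517.5, 163.2, 16.3], [507.9, 338.7, 16.3], [492.8, 251.5, 16.3], [492.0, 158.9, 16.3], [477.3, 348.2, 16.3], [461.5, 257.7, 16.3], [459.8, 153.1, 16.3], [371.0, 488.5, 16.3], [346.2, 508.8, 16.3], [326.1, 525.4, 16.3]]
 wedge [array([674.9, 223.6]), array([144.6,  32.3]), np.float64(9.7)] flat [array([653.4, 219.7]), array([100.4,  32. ]), np.float64(9.5)]
   x 600 z 37.6 y 197.0 227.1
   x 615 z 40.3 y 196.6 230.3
   x 630 z 39.6 y 199.2 231.2
   x 645 z 40.0 y 201.9 234.0
   x 660 z 39.7 y 204.6 236.8
   x 675 z 39.6 y 206.5 240.1
   x 690 z 38.0 y 208.9 241.9
   x 705 z 31.3 y 212.7 243.6
   x 720 z 24.3 y 215.3 
[... 1343 characters left out ...]
615 z 37.4 y 188.4 225.5
   x 630 z 37.3 y 193.1 232.0
   x 645 z 37.5 y 195.8 231.5
   x 660 z 37.3 y 195.0 241.4
   x 675 z 37.6 y 199.6 241.0
   x 690 z 34.8 y 200.6 239.6
   x 705 z 28.6 y 205.3 243.4
   x 720 z 21.8 y 209.5 246.0
   x 735 z 15.1 y 211.9 248.4
   x 750 z 10.9 y 213.9 243.2
 tray [array([662.9, 247. ]), array([230.5, 184.2]), np.float64(5.1)]
 handle [array([ 472.3, -130.3]), array([53.9, 11.8]), np.float64(88.5)] 135.6327778701268
 deck 762 [array([ 492.2, -188.9]), array([206., 405.]), np.float64(39.3)] [ 418.29549766 -286.06598903] [699.27627701  24.81834204]
  bottle 1611 [ 445. -466.   95.] 154.0
  jar 1763 [ 601. -482.   83.] 107.0
  beaker 561 [531. 463.  68.] 94.0
```

```bash
python3 - <<'E'
from h import *
s=load("top0");f=lambda x,y:(300+x/2.85,80+y/2.85)
for n,p,z in[("front L",f(40,557),30),("front R",f(400,571),30),("back L",f(62,15),94),("back R",f(417,32),94),("roller",f(86,390),58),("handle",f(241,496),132),("cov fL",f(35,514),104),("cov fR",f(440,530),104),("cov bL",f(42,243),104),("cov bR",f(437,260),104),("rib1",f(139,540),35),("rib2",f(219,545),35),("rib3",f(308,550),35),("rib4",f(394,555),35)]:
    print(n,np.round(p,1),ray(s,p,z)[0].round(1))
P=cloud(s);d=s["color"]
# x-profile along columns
for u in (340,360,375,395,430):
    print(u,[(v,P[v,u,0].round(0),P[v,u,2].round(0)) for v in list(range(84,92,1))+list(range(262,288,2))])
s=load("side0");cv2.imwrite("pics/s1.png",cv2.resize(s["color"][225:375,255:490],None,fx=3.2,fy=3.2,interpolation=cv2.INTER_CUBIC))
E
```

```text
front L [314.  275.4] [431.1  22.2  30. ]
front R [440.4 280.4] [ 424.  -269.8   30. ]
back L [321.8  85.3] [870.5  10.8  94. ]
back R [446.3  91.2] [ 861.3 -281.1   94. ]
roller [330.2 216.8] [563.8 -12.8  58. ]
handle [384.6 254. ] [ 469.1 -124.8  132. ]
cov fL [312.3 260.4] [456.9  27.4 104. ]
cov fR [454.4 266. ] [ 449.2 -280.6  104. ]
cov bL [314.7 165.3] [671.5  24.8 104. ]
cov bR [453.3 171.2] [ 663.  -286.7  104. ]
rib1 [348.8 269.5] [445.5 -57.6  35. ]
rib2 [376.8 271.2] [ 442.4 -122.3   35. ]
rib3 [408.1 273. ] [ 439.4 -194.4   35. ]
rib4 [438.2 274.7] [ 436.4 -264.    35. ]
340 [(84, np.float64(926.0), np.float64(-3.0)), (85, np.float64(919.0), np.float64(4.0)), (86, np.float64(871.0), np.float64(91.0)), (87, np.float64(867.0), np.float64(94.0)), (88, np.float64(865.0), np.float64(93.0)), (89, np.float64(862.0), np.float64(94.0)), (90, np.float64(859.0), np.float64(96.0)), (91, np.float64(856.0), np.float64(96.0)), (262, np.float64(463.0), np.float64(32.0)), (264, np.float64(458.0), np.float64(31.0)), (266, np.float64(454.0), np.float64(29.0)), (268, np.float64(449.0), np.
[... 3380 characters left out ...]
 (89, np.float64(914.0), np.float64(2.0)), (90, np.float64(863.0), np.float64(96.0)), (91, np.float64(861.0), np.float64(95.0)), (262, np.float64(457.0), np.float64(106.0)), (264, np.float64(453.0), np.float64(105.0)), (266, np.float64(457.0), np.float64(33.0)), (268, np.float64(452.0), np.float64(34.0)), (270, np.float64(447.0), np.float64(31.0)), (272, np.float64(443.0), np.float64(34.0)), (274, np.float64(438.0), np.float64(34.0)), (276, np.float64(434.0), np.float64(30.0)), (278, np.float64(429.0), np.float64(30.0)), (280, np.float64(425.0), np.float64(27.0)), (282, np.float64(422.0), np.float64(0.0)), (284, np.float64(418.0), np.float64(-1.0)), (286, np.float64(413.0), np.float64(1.0))]
```

View pics/s1.png

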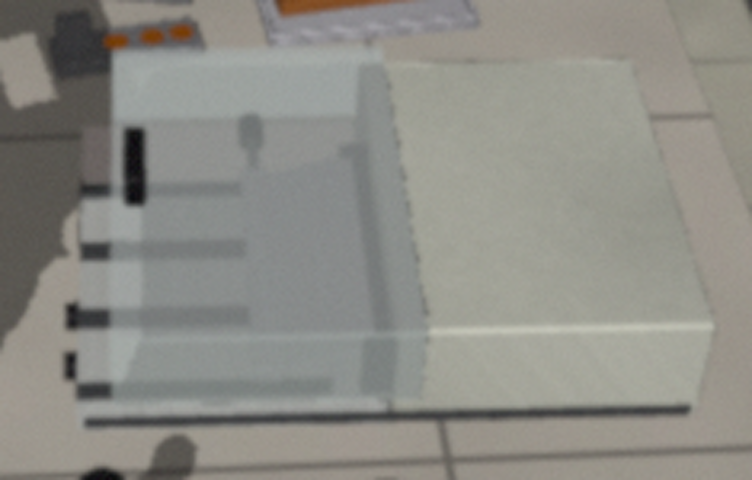

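The side crop shows the cover partly open already (handle at crop px (134,165)) and the roller at (250,132). The black feet in front of the deck explain the odd depth edge there.

Mixer origin is about (535.8, -127) with yaw -1.45°. The cover is about 28 mm open, with its handle at about (470,-125).

First job is to push the cover open with shut fingers.

```bash
cat > go.py <<'E'
# usage: go.py x y z yaw  -> shift along tool axes (after turning to yaw) and turn about tool z in units of 5 deg;  "m" prefix: x y z in mixer axes
import sys,numpy as np
from bench import r
from scipy.spatial.transform import Rotation as R
a=sys.argv[1:];s=r.sense();p=s["tool_pos"];O=np.array([535.8,-127,0]);MY=-1.45
M=R.from_euler("z",MY,degrees=True)
print("t",s["time"],"pos",p.round(1),"rot",s["tcp_rot"].round(2),"mixer",M.inv().apply(p-O).round(1),"gap",round(s["finger_gap"],1),"grip",round(s["grip_force"],1),"F",s["ft_force"].round(1))
if a:
    m=a[0]=="m";a=[float(v) for v in a[m:]]
    t=np.array(a[:3]);t=M.apply(t)+O if m else t;yaw=a[3]+(MY if m else 0)
    Q=R.from_euler("xyz",[180,0,yaw],degrees=True);C=R.from_euler("xyz",s["tcp_rot"],degrees=True)
    print("shift(after turn)",Q.inv().apply(t-p).round(1),"shift(before turn)",C.inv().apply(t-p).round(1),"turn",(np.degrees((C.inv()*Q).as_rotvec())/5).round(2))
E
python3 - <<'E'
from h import *
s=load("top0");f=lambda x,y:(75+x/3,125+y/3)
c=np.array([ray(s,f(*p),14)[0] for p in[(406,35),(539,28),(553,250),(414,260)]]);print(c.round(1),c.mean(0))
W=cass(s)[:9].reshape(3,3,3)
for k in range(3):
    d=W[0,k]-W[2,k];print(k,W[:,k].mean(0).round(1),np.degrees(np.arctan2(d[1],d[0])).round(2))
E
```

```text
[[770.7 281.9  14. ]
 [778.8 173.1  14. ]
 [591.6 155.3  14. ]
 [581.6 265.6  14. ]] [680.64758111 218.9621774   14.        ]
0 [506.  339.2  16.3] -17.38
1 [490.8 252.   16.3] -10.92
2 [489.8 158.4  16.3] 9.97
```

Call:
apply_moves(
  steps=[
    [-1, 0, 0, 0, 0, 0, 0.86],
    [-1, 0, 0, 0, 0, 0, 0.86],
    [-1, 0, 0, 0, 0, 0, 0.86],
    [-1, 0, 0, 0, 0, 0, 0.86],
    [-1, 0, 0, 0, 0, 0, 0.86],
    [-1, 19, -40, 0, 0, 0, 0],
    [-1, 19, -40, 0, 0, 0, 0],
    [-1, 19, -40, 0, 0, 0, 0],
  ],
  squeeze=60,
)

```text
time: 0.9
tool_pos: [265.8, -443.6, 230.4]
tcp_rot: [-179.9, 0.0, -1.5]
ft_force: [1.5, -0.4, 1.1]
finger_gap: -0.1
grip_force: 0.0
```

Call:
apply_moves(
  steps=[
    [-1, 19, -40, 0, 0, 0, 0],
    [-1, 19, -40, 0, 0, 0, 0],
    [-1, 19, -40, 0, 0, 0, 0],
    [-1, 19, -40, 0, 0, 0, 0],
    [-1, 19, -40, 0, 0, 0, 0],
    [-1, 19, -40, 0, 0, 0, 0],
    [-1, 19, -40, 0, 0, 0, 0],
    [-1, 19, -40, 0, 0, 0, 0],
  ],
)

```text
time: 1.7
tool_pos: [426.1, -127.3, 231.1]
tcp_rot: [180.0, 0.0, -1.5]
ft_force: [0.9, 0.4, 0.5]
finger_gap: -0.0
grip_force: 0.0
```

```bash
python3 go.py m -108 0 113 0
```

```text
t 1.7 pos [ 426.1 -127.3  231.1] rot [180.     0.    -1.47] mixer [-109.7   -3.1  231.1] gap -0.0 grip 0.0 F [0.9 0.4 0.5]
shift(after turn) [  1.7  -3.1 118.1] shift(before turn) [  1.7  -3.1 118.1] turn [ 0.  0. -0.]
```

Call:
apply_moves(
  steps=[
    [-1, 0, -3, 40, 0, 0, 0],
    [-1, 0, 0, 40, 0, 0, 0],
    [-1, 0, 0, 38, 0, 0, 0],
    [-1, 15, 0, 0, 0, 0, 0],
    [-1, 15, 0, 0, 0, 0, 0],
    [-1, 20, 0, 0, 0, 0, 0],
    [-1, 20, 0, 0, 0, 0, 0],
    [-1, 20, 0, 0, 0, 0, 0],
  ],
)

```text
time: 2.5
tool_pos: [514.9, -127.8, 111.8]
tcp_rot: [-179.9, 0.2, -1.5]
ft_force: [-3.4, 1.4, 1.1]
finger_gap: -0.0
grip_force: 1.6
```

Call:
apply_moves(
  steps=[
    [-1, 20, 0, 0, 0, 0, 0],
    [-1, 20, 0, 0, 0, 0, 0],
    [-1, 20, 0, 0, 0, 0, 0],
    [-1, 20, 0, 0, 0, 0, 0],
    [-1, 15, 0, 0, 0, 0, 0],
    [-1, 10, 0, 0, 0, 0, 0],
    [-1, 5, 0, 0, 0, 0, 0],
    [-1, 0, 0, 0, 0, 0, 0],
  ],
)

```text
time: 3.3
tool_pos: [625.8, -131.1, 112.7]
tcp_rot: [-180.0, 0.0, -1.4]
ft_force: [0.6, 0.2, -0.2]
finger_gap: -0.5
grip_force: 0.0
```

```bash
python3 go.py m 94 0 113 0; python3 - <<'E'
from bench import r
from h import *
s=r.snapshot("top");cv2.imwrite("pics/t2.png",s["color"][60:320,60:480]);P=cloud(s)
E
```

```text
t 3.3 pos [ 625.8 -131.1  112.7] rot [-1.7999e+02  4.0000e-02 -1.4400e+00] mixer [ 90.1  -1.8 112.7] gap -0.5 grip 0.0 F [ 0.6  0.2 -0.2]
shift(after turn) [ 3.9 -1.8 -0.3] shift(before turn) [ 3.9 -1.8 -0.3] turn [-0.    0.01  0.  ]
```

View pics/t2.png

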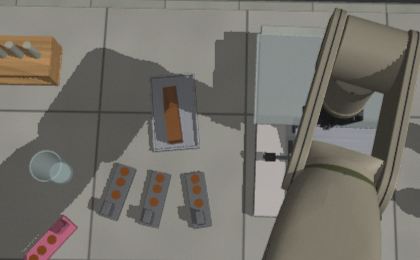

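The cover is nearly fully open: the deck, roller at crop (270,157) and wedge at (172,115) are exposed. I push the last few mm, then go to the wedge.

Call:
apply_moves(
  steps=[
    [-1, 5, 0, 0, 0, 0, 0],
    [-1, 4, 0, 0, 0, 0, 0],
    [-1, 0, 0, 0, 0, 0, 0],
    [-1, -10, 0, 0, 0, 0, 0],
    [-1, 0, 0, -40, 0, 0, 0],
    [-1, 0, 0, -40, 0, 0, -0.75],
    [0.2, 0, 0, -20, 0, 0, -0.75],
    [0.2, 0, 0, 0, 0, 0, -0.75],
  ],
)

```text
time: 4.15
tool_pos: [627.4, -132.1, 219.3]
tcp_rot: [179.8, -0.5, 9.9]
ft_force: [0.7, -0.6, -0.6]
finger_gap: 28.5
grip_force: 0.0
```

```bash
python3 go.py 635.6 216 110 9.7
```

```text
t 4.15 pos [ 627.4 -132.1  219.3] rot [179.76  -0.47   9.93] mixer [ 91.7  -2.7 219.3] gap 28.5 grip 0.0 F [ 0.7 -0.6 -0.6]
shift(after turn) [  66.8 -341.7  109.3] shift(before turn) [  67.3 -341.9  108.5] turn [ 0.05 -0.09  0.05]
```

Call:
apply_moves(
  steps=[
    [0.2, 8.4, -42.7, 0, 0, 0, 0],
    [0.2, 8.4, -42.7, 0, 0, 0, 0],
    [0.2, 8.4, -42.7, 0, 0, 0, 0],
    [0.2, 8.4, -42.7, 0, 0, 0, 0],
    [0.2, 8.4, -42.7, 0, 0, 0, 0],
    [0.2, 8.4, -42.7, 10, 0, 0, 0],
    [0.2, 8.4, -42.7, 40, 0, 0, 0],
    [0.2, 8.4, -42.7, 50, 0, 0, 0],
  ],
)

```text
time: 4.95
tool_pos: [634.1, 202.0, 133.5]
tcp_rot: [-180.0, -0.3, 9.8]
ft_force: [0.6, -0.7, -0.7]
finger_gap: 51.3
grip_force: 0.0
```

Call:
apply_moves(
  steps=[
    [0.2, 0, 0, 0, 0, 0, 0],
    [0.2, 0, 0, 0, 0, 0, 0],
    [0.2, 0, 0, 0, 0, 0, 0],
    [0.2, 0, 0, 0, 0, 0, 0],
    [0.2, 0, 0, 0, 0, 0, 0],
    [0.2, 0, 0, 0, 0, 0, 0],
    [0.2, 0, 0, 0, 0, 0, 0],
    [0.2, 0, 0, 0, 0, 0, 0],
  ],
)

```text
time: 5.75
tool_pos: [632.6, 199.3, 131.9]
tcp_rot: [-180.0, -0.0, 9.8]
ft_force: [-0.0, -0.3, -0.4]
finger_gap: 51.3
grip_force: 0.0
```

```bash
python3 go.py 635.6 216 7 9.7; python3 - <<'E'
from bench import r
from h import *
s=r.snapshot("top")
P=cloud(s)
# cover front edge & handle
m=(P[...,2]>122)&(P[...,2]<142)&(P[...,0]>560)&(P[...,0]<720)&(P[...,1]>-200)&(P[...,1]<-60)
if m.sum(): print("handle",[np.round(v,1) for v in cv2.minAreaRect(P[m][:,:2].astype(np.float32))])
np.savez("top1.npz",**s)
E
```

```text
t 5.75 pos [632.6 199.3 131.9] rot [-1.80e+02 -1.00e-02  9.77e+00] mixer [ 88.5 328.6 131.9] gap 51.3 grip 0.0 F [-0.  -0.3 -0.4]
shift(after turn) [  5.8 -16.  124.9] shift(before turn) [  5.8 -16.  124.9] turn [-0.   -0.    0.01]
handle [array([ 647.7, -129.4]), array([59.9, 16.9]), np.float64(88.2)]
```

Handle at x = 648, so the cover is fully open. Now the wedge grasp.

Call:
apply_moves(
  steps=[
    [0.2, 5.8, -16, 20, 0, 0, 0],
    [0.2, 0, 0, 35, 0, 0, 0],
    [0.2, 0, 0, 35, 0, 0, 0],
    [0.2, 0, 0, 20, 0, 0, 0],
    [0.2, 0, 0, 15, 0, 0, 0],
    [0.2, 0, 0, 0, 0, 0, 0],
    [-1, 0, 0, 0, 0, 0, 0],
    [-1, 0, 0, 0, 0, 0, 0],
  ],
)

```text
time: 6.6
tool_pos: [637.1, 216.6, 9.0]
tcp_rot: [-180.0, -0.2, 9.8]
ft_force: [0.2, -1.6, -0.4]
finger_gap: 31.0
grip_force: 59.3
```

Call:
apply_moves(
  steps=[
    [-1, 0, 0, 0, 0, 0, 0],
    [-1, 0, 0, 0, 0, 0, 0],
    [-1, 0, 0, 0, 0, 0, 0],
    [-1, 0, 0, 0, 0, 0, 0],
    [-1, 0, 0, -40, 0, 0, 0],
    [-1, 0, 0, -40, 0, 0, 0],
    [-1, 0, 0, -40, 0, 0, 0],
    [-1, 0, 0, 0, 0, 0, 0],
  ],
)

```text
time: 7.4
tool_pos: [639.9, 217.4, 135.4]
tcp_rot: [-179.9, -0.7, 9.8]
ft_force: [1.3, 0.4, -0.1]
finger_gap: 31.1
grip_force: 59.7
```

```bash
python3 go.py m -115 115 110 0; python3 - <<'E'
from bench import r
from h import *
s=r.snapshot("side");cv2.imwrite("pics/s2.png",cv2.resize(s["color"][140:300,260:470],None,fx=3,fy=3,interpolation=cv2.INTER_CUBIC))
E
```

```text
t 7.4 pos [639.9 217.4 135.4] rot [-179.94   -0.71    9.79] mixer [ 95.3 346.9 135.4] gap 31.1 grip 59.7 F [ 1.3  0.4 -0.1]
shift(after turn) [-210.3  231.9   25.4] shift(before turn) [-251.8  186.5   22.1] turn [-0.03 -0.14  2.25]
```

View pics/s2.png

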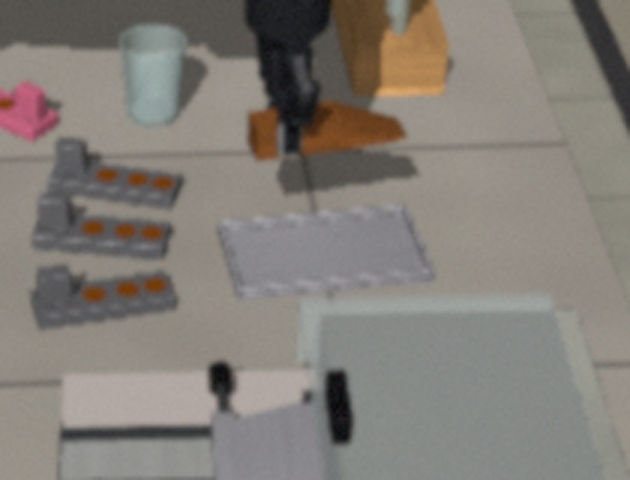

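The wedge is held level (crop px (325,130)) with its tip toward +x. Carrying it to the front of the white strip.

Call:
apply_moves(
  steps=[
    [-1, 0, 0, 0, 0, 0, 0.75],
    [-1, 0, 0, 0, 0, 0, 0.75],
    [-1, 0, 0, 0, 0, 0, 0.75],
    [-1, -32, 32, 0, 0, 0, 0],
    [-1, -32, 32, 0, 0, 0, 0],
    [-1, -32, 32, 0, 0, 0, 0],
    [-1, -32, 32, 0, 0, 0, 0],
    [-1, -32, 32, 0, 0, 0, 0],
  ],
)

```text
time: 8.25
tool_pos: [468.8, 59.4, 124.7]
tcp_rot: [180.0, 0.2, -1.4]
ft_force: [-0.5, -1.0, -0.1]
finger_gap: 31.1
grip_force: 59.7
```

Call:
apply_moves(
  steps=[
    [-1, -32, 32, 0, 0, 0, 0],
    [-1, -32, 32, 0, 0, 0, 0],
    [-1, -4, 6, 10, 0, 0, 0],
    [-1, 0, 0, 0, 0, 0, 0],
    [-1, 0, 0, 0, 0, 0, 0],
    [-1, 0, 0, 0, 0, 0, 0],
    [-1, 0, 0, 0, 0, 0, 0],
    [-1, 0, 0, 0, 0, 0, 0],
  ],
)

```text
time: 9.05
tool_pos: [402.2, -7.3, 116.8]
tcp_rot: [-180.0, 0.0, -1.4]
ft_force: [1.0, -0.2, -1.1]
finger_gap: 31.0
grip_force: 59.9
```

```bash
python3 go.py m -135 115 37 0; python3 - <<'E'
from bench import r
from h import *
from scipy.spatial.transform import Rotation as R
M=R.from_euler("z",-1.45,degrees=True);O=np.array([535.8,-127,0])
s=r.snapshot("top");np.savez("top2.npz",**s);P=cloud(s)
hsv=cv2.cvtColor(s["color"],cv2.COLOR_BGR2HSV)
m=(cv2.inRange(hsv,(3,110,40),(22,255,255))>0)&(P[...,2]>60)&(P[...,0]<620)&(P[...,0]>300)&(P[...,1]<60)&(P[...,1]>-70)
q=M.inv().apply(P[m]-O);print("wedge visible",m.sum(),q.min(0).round(1),q.max(0).round(1),[np.round(v,1) for v in cv2.minAreaRect(q[:,:2].astype(np.float32))])
for a in range(-130,20,10):
    k=q[abs(q[:,0]-a)<6]
    if len(k): print(a,k[:,1].min().round(1),k[:,1].max().round(1),np.median(k[:,2]).round(1))
# roller
m=(hsv[...,2]<70)&(P[...,2]>50)&(P[...,2]<68)
for mm,ce in comps(m,20):
    q=M.inv().apply(P[mm]-O)
    if abs(q[:,0].mean()-25)<40 and abs(q[:,1].mean()-115)<30: print("roller",q.mean(0).round(1),q.min(0).round(1),q.max(0).round(1))
E
```

```text
t 9.05 pos [402.2  -7.3 116.8] rot [-1.7999e+02  1.0000e-02 -1.3900e+00] mixer [-136.6  116.2  116.8] gap 31.0 grip 59.9 F [ 1.  -0.2 -1.1]
shift(after turn) [ 1.6  1.2 79.8] shift(before turn) [ 1.6  1.3 79.8] turn [-0.    0.    0.01]
wedge visible 27 [-208.4  158.3 1117.3] [-208.4  158.3 1117.3] [array([-208.4,  158.3]), array([0., 0.]), np.float64(0.0)]
roller [ 25.8 107.   56.7] [17.1 73.4 50.2] [ 35.5 131.4  64.2]
```

Call:
apply_moves(
  steps=[
    [-1, 2, 0, 30, 0, 0, 0],
    [-1, 0, 0, 30, 0, 0, 0],
    [-1, 0, 0, 14, 0, 0, 0],
    [-1, 0, 0, 4, 0, 0, 0],
    [-1, 0, 0, 0, 0, 0, 0],
    [-1, 0, 0, 0, 0, 0, 0],
    [-1, 0, 0, 0, 0, 0, 0],
    [-1, 0, 0, 0, 0, 0, 0],
  ],
)

```text
time: 9.9
tool_pos: [404.6, -8.1, 39.7]
tcp_rot: [180.0, -0.1, -1.5]
ft_force: [0.0, -0.0, -1.5]
finger_gap: 31.0
grip_force: 59.9
```

```bash
python3 go.py m -135 115 36 0; python3 - <<'E'
from bench import r
from h import *
s=r.snapshot("side");cv2.imwrite("pics/s3.png",cv2.resize(s["color"][220:340,240:400],None,fx=4,fy=4,interpolation=cv2.INTER_CUBIC))
E
```

```text
t 9.9 pos [404.6  -8.1  39.7] rot [ 1.7999e+02 -1.1000e-01 -1.4600e+00] mixer [-134.2  115.6   39.7] gap 31.0 grip 59.9 F [ 0.  -0.  -1.5]
shift(after turn) [-0.8  0.6  3.7] shift(before turn) [-0.8  0.6  3.7] turn [ 0.   -0.02 -0.  ]
```

View pics/s3.png

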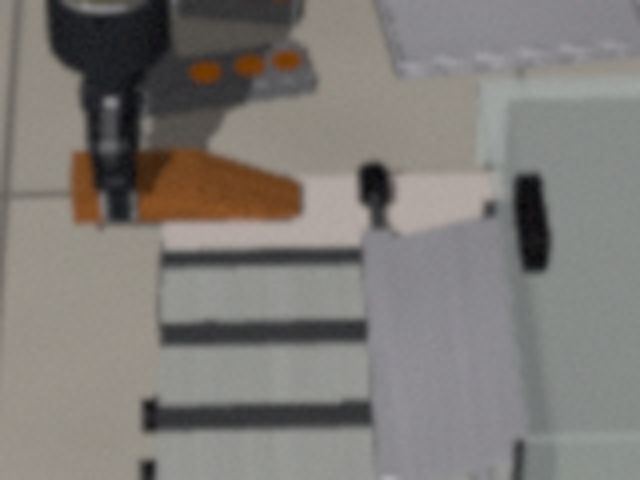

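The wedge sits aligned in front of the roller: tip at crop px (300,198), roller at (375,185). Lowering to the deck.

Call:
apply_moves(
  steps=[
    [-1, 0, 0.5, 1.5, 0, 0, 0],
    [-1, 0, 0, 1.5, 0, 0, 0],
    [-1, 0, 0, 1, 0, 0, 0],
    [-1, 0, 0, 0, 0, 0, 0],
    [-1, 0, 0, 0, 0, 0, 0],
    [-1, 0, 0, 0, 0, 0, 0],
    [-1, 0, 0, 0, 0, 0, 0],
    [-1, 0, 0, 0, 0, 0, 0],
  ],
)

```text
time: 10.75
tool_pos: [403.7, -8.4, 34.7]
tcp_rot: [180.0, 0.0, -1.5]
ft_force: [0.2, 0.1, -1.1]
finger_gap: 31.2
grip_force: 60.0
```

Call:
apply_moves(
  steps=[
    [-1, 0, 0, 1, 0, 0, 0],
    [-1, 0, 0, 0, 0, 0, 0],
    [-1, 10, 0, 0, 0, 0, 0],
    [-1, 10, 0, 0, 0, 0, 0],
    [-1, 10, 0, 0, 0, 0, 0],
    [-1, 10, 0, 0, 0, 0, 0],
    [-1, 10, 0, 0, 0, 0, 0],
    [-1, 10, 0, 0, 0, 0, 0],
  ],
)

```text
time: 11.55
tool_pos: [463.9, -10.0, 34.5]
tcp_rot: [180.0, 0.1, -1.5]
ft_force: [-16.7, 0.2, 21.9]
finger_gap: 31.2
grip_force: 62.6
```

Call:
apply_moves(
  steps=[
    [-1, 10, 0, 0, 0, 0, 0],
    [-1, 10, 0, 0, 0, 0, 0],
    [-1, 10, 0, 0, 0, 0, 0],
    [-1, 10, 0, 0, 0, 0, 0],
    [-1, 10, 0, 0, 0, 0, 0],
    [-1, 10, 0, 0, 0, 0, 0],
    [-1, 2, 0, 0, 0, 0, 0],
    [-1, 0, 0, 0, 0, 0, 0],
  ],
)

```text
time: 12.35
tool_pos: [526.1, -11.5, 34.5]
tcp_rot: [-180.0, -0.0, -1.4]
ft_force: [-4.5, 1.4, 7.3]
finger_gap: 31.0
grip_force: 61.0
```

```bash
python3 go.py m -12.4 115 34 0; python3 - <<'E'
from bench import r
from h import *
s=r.snapshot("side");cv2.imwrite("pics/s4.png",cv2.resize(s["color"][220:340,240:400],None,fx=4,fy=4,interpolation=cv2.INTER_CUBIC))
E
```

```text
t 12.35 pos [526.1 -11.5  34.5] rot [-1.80e+02 -1.00e-02 -1.45e+00] mixer [-12.6 115.2  34.5] gap 31.0 grip 61.0 F [-4.5  1.4  7.3]
shift(after turn) [0.2 0.2 0.5] shift(before turn) [0.2 0.2 0.5] turn [-0. -0.  0.]
```

View pics/s4.png

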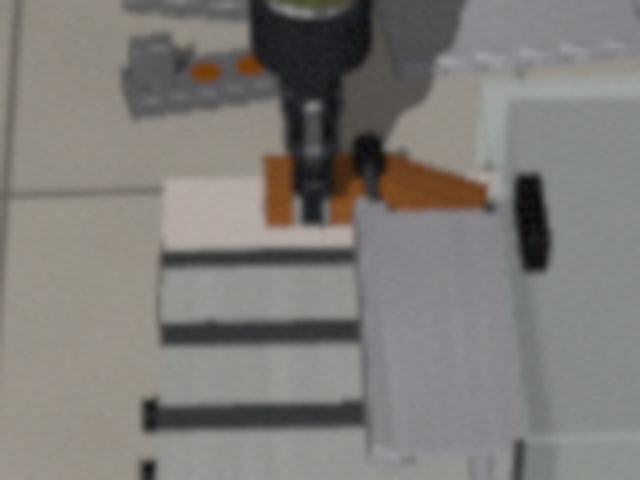

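The roller at crop px (368,150) is on the wedge's flat, between the thick end at 265 and the ramp start at 405. Releasing and rising.

Call:
apply_moves(
  steps=[
    [0.1, 0, 0, 0, 0, 0, 0],
    [0.1, 0, 0, 0, 0, 0, 0],
    [0.1, 0, 0, 0, 0, 0, 0],
    [0.1, 0, 0, 0, 0, 0, 0],
    [0.1, 0, 0, 0, 0, 0, 0],
    [0.1, 0, 0, -20, 0, 0, 0],
    [0.1, 0, 0, -40, 0, 0, 0],
    [0.1, 0, 0, -40, 0, 0, 0],
  ],
)

```text
time: 13.2
tool_pos: [524.6, -11.4, 133.9]
tcp_rot: [-180.0, 0.1, -1.5]
ft_force: [0.5, 0.3, 1.1]
finger_gap: 46.9
grip_force: 0.0
```

Call:
apply_moves(
  steps=[
    [0.1, -40, 0, -10, 0, 0, 0],
    [0.1, -40, 0, 0, 0, 0, 0],
    [0.1, 0, -40, 0, 0, 0, 0],
    [0.1, 0, -40, 0, 0, 0, 0],
    [0.1, 0, -40, 0, 0, 0, 0],
    [0.1, 0, 0, 0, 0, 0, 0],
    [0.1, 0, 0, 0, 0, 0, 0],
    [0.1, 0, 0, 0, 0, 0, 0],
  ],
)

```text
time: 14.0
tool_pos: [448.7, 109.9, 143.6]
tcp_rot: [180.0, 0.0, -1.5]
ft_force: [-0.1, -0.5, 0.6]
finger_gap: 46.9
grip_force: 0.0
```

```bash
cat > st.py <<'E'
import sys
from bench import r
from h import *
from scipy.spatial.transform import Rotation as R
M=R.from_euler("z",-1.45,degrees=True);O=np.array([535.8,-127,0])
s=r.snapshot("top");P=cloud(s);np.savez("last.npz",**s)
Q=(P.reshape(-1,3)-O)@M.as_matrix();Q=Q.reshape(P.shape)
hsv=cv2.cvtColor(s["color"],cv2.COLOR_BGR2HSV)
m=(cv2.inRange(hsv,(3,110,40),(22,255,255))>0)
w=m&(Q[...,2]>25)&(Q[...,2]<80)&(Q[...,1]>60)&(Q[...,1]<400)&(Q[...,0]>-150)&(Q[...,0]<260)
for mm,ce in comps(w,100):
    q=Q[mm];print("wedge mixer",[np.round(v,1) for v in cv2.minAreaRect(q[:,:2].astype(np.float32))],"z",np.percentile(q[:,2],[10,90]).round(1))
b=(Q[...,0]>40)&(Q[...,0]<90)&(abs(Q[...,1]+35)<80)&(Q[...,2]<100)&(Q[...,2]>30)
if b.sum()>50:
    q=Q[b];A=np.c_[q[:,0],np.ones(len(q))];c=np.linalg.lstsq(A,q[:,2],rcond=None)[0];print("bar slope rad",np.arctan(-c[0]).round(3),"z at 60",(c@[60,1]).round(1))
W=[]
for mm,ce in comps(m,20):
    z=np.median(P[mm][:,2])
    if z<75 and mm.sum()<150:
        p=ray(s,ce,16.3 if z<25 else 46.3)[0];pm=M.inv().apply(p-O)
        if p[0]>380 and p[1]>-330 and p[1]<460: W.append(p);print("win px",ce.round(0),"world",p.round(1),"mixer",pm.round(1),"z",z.round(1))
E
python3 go.py; python3 st.py
```

```text
t 14.0 pos [448.7 109.9 143.6] rot [ 1.7997e+02  1.0000e-02 -1.4600e+00] mixer [-93.1 234.6 143.6] gap 46.9 grip 0.0 F [-0.1 -0.5  0.6]
wedge mixer [array([ 66.7, 115.6]), array([68.1, 29.7]), np.float64(1.5)] z [38.3 61.2]
wedge mixer [array([-11.9, 115.5]), array([64.8, 29.8]), np.float64(1.6)] z [61.3 66.7]
bar slope rad -0.012 z at 60 75.7
win px [184. 231.] world [532.7 331.1  16.3] mixer [-14.7 457.8  16.3] z 16.5
win px [180. 241.] world [507.8 338.7  16.3] mixer [-39.8 464.8  16.3] z 16.9
win px [175. 254.] world [477.3 348.2  16.3] mixer [-70.5 473.6  16.3] z 16.8
```

The wedge holds by itself: origin at mixer x≈28, y≈115. Now the first cassette, the rightmost one, goes to the right lane.

Call:
apply_moves(
  steps=[
    [0.1, 0, 0, 0, 0, 0, -0.78],
    [0.1, 0, 0, 0, 0, 0, -0.78],
    [0.1, 0, 0, 0, 0, 0, -0.79],
    [0.1, 0, 0, 0, 0, 0, 0],
    [0.1, 0, 0, 0, 0, 0, 0],
    [0.1, 0, 0, 0, 0, 0, 0],
    [0.1, 0, 0, 0, 0, 0, 0],
    [0.1, 0, 0, 0, 0, 0, 0],
  ],
)

```text
time: 14.85
tool_pos: [448.7, 110.4, 143.7]
tcp_rot: [-180.0, 0.0, 10.3]
ft_force: [1.0, 0.4, 0.3]
finger_gap: 46.9
grip_force: 0.0
```

```bash
python3 go.py 423.3 145.4 18.5 10.3
```

```text
t 14.85 pos [448.7 110.4 143.7] rot [-180.      0.     10.25] mixer [-93.  235.1 143.7] gap 46.9 grip 0.0 F [1.  0.4 0.3]
shift(after turn) [-18.8 -39.  125.2] shift(before turn) [-18.8 -39.  125.2] turn [-0.    0.   -0.01]
```

Call:
apply_moves(
  steps=[
    [0.1, -18.8, -39, 0, 0, 0, 0],
    [0.1, 0, 0, 40, 0, 0, 0],
    [0.1, 0, 0, 40, 0, 0, 0],
    [0.1, 0, 0, 25, 0, 0, 0],
    [0.1, 0, 0, 15, 0, 0, 0],
    [0.1, 0, 0, 5, 0, 0, 0],
    [0.1, 0, 0, 0, 0, 0, 0],
    [0.1, 0, 0, 0, 0, 0, 0],
  ],
)

```text
time: 15.65
tool_pos: [424.1, 145.7, 19.8]
tcp_rot: [-180.0, -0.1, 10.3]
ft_force: [0.9, 0.8, 0.7]
finger_gap: 47.0
grip_force: 0.0
```

Call:
apply_moves(
  steps=[
    [-1, 0, 0, 0, 0, 0, 0],
    [-1, 0, 0, 0, 0, 0, 0],
    [-1, 0, 0, 0, 0, 0, 0],
    [-1, 0, 0, 0, 0, 0, 0],
    [-1, 0, 0, 0, 0, 0, 0],
    [-1, 0, 0, 0, 0, 0, 0],
    [-1, 0, 0, 0, 0, 0, 0],
    [-1, 0, 0, 0, 0, 0, 0],
  ],
  squeeze=80,
)

```text
time: 16.45
tool_pos: [424.4, 145.7, 20.0]
tcp_rot: [-180.0, -0.1, 10.3]
ft_force: [-1.4, -0.2, 6.3]
finger_gap: 16.8
grip_force: 79.1
```

```bash
python3 go.py m -120 -105 140 0
```

```text
t 16.45 pos [424.4 145.7  20. ] rot [-1.7999e+02 -1.3000e-01  1.0290e+01] mixer [-118.3  269.8   20. ] gap 16.8 grip 79.1 F [-1.4 -0.2  6.3]
shift(after turn) [  -1.7  374.8 -120. ] shift(before turn) [ -77.7  366.6 -120.2] turn [-0.   -0.03  2.35]
```

Call:
apply_moves(
  steps=[
    [-1, 0, 0, -30, 0, 0, 0],
    [-1, 0, 0, -40, 0, 0, 0],
    [-1, 0, 0, -40, 0, 0, 0.78],
    [-1, 0, 0, 0, 0, 0, 0.78],
    [-1, 0, 0, 0, 0, 0, 0.79],
    [-1, 0, 40, 0, 0, 0, 0],
    [-1, 0, 40, 0, 0, 0, 0],
    [-1, 0, 40, 0, 0, 0, 0],
  ],
)

```text
time: 17.25
tool_pos: [419.8, 24.5, 128.8]
tcp_rot: [180.0, -0.0, -1.4]
ft_force: [1.1, 0.3, -0.2]
finger_gap: 17.0
grip_force: 78.4
```

Call:
apply_moves(
  steps=[
    [-1, 0, 40, 0, 0, 0, 0],
    [-1, 0, 40, 0, 0, 0, 0],
    [-1, 0, 40, 0, 0, 0, 0],
    [-1, 0, 40, 0, 0, 0, 0],
    [-1, 0, 40, 0, 0, 0, 0],
    [-1, 0, 40, 0, 0, 0, 0],
    [-1, 0, 15, 0, 0, 0, 0],
    [-1, 0, 0, 0, 0, 0, 0],
  ],
)

```text
time: 18.05
tool_pos: [413.3, -231.1, 128.7]
tcp_rot: [180.0, 0.0, -1.6]
ft_force: [0.5, 1.2, -1.0]
finger_gap: 17.0
grip_force: 78.5
```

```bash
python3 go.py m -120 -105 56 0;python3 - <<'E'
from bench import r
from h import *
s=r.snapshot("side");cv2.imwrite("pics/s5.png",cv2.resize(s["color"][200:380,220:430],None,fx=3,fy=3,interpolation=cv2.INTER_CUBIC))
E
```

```text
t 18.05 pos [ 413.3 -231.1  128.7] rot [ 1.80e+02  2.00e-02 -1.63e+00] mixer [-119.8 -107.1  128.7] gap 17.0 grip 78.5 F [ 0.5  1.2 -1. ]
shift(after turn) [-0.2 -2.1 72.7] shift(before turn) [-0.2 -2.1 72.7] turn [ 0.    0.   -0.04]
```

View pics/s5.png

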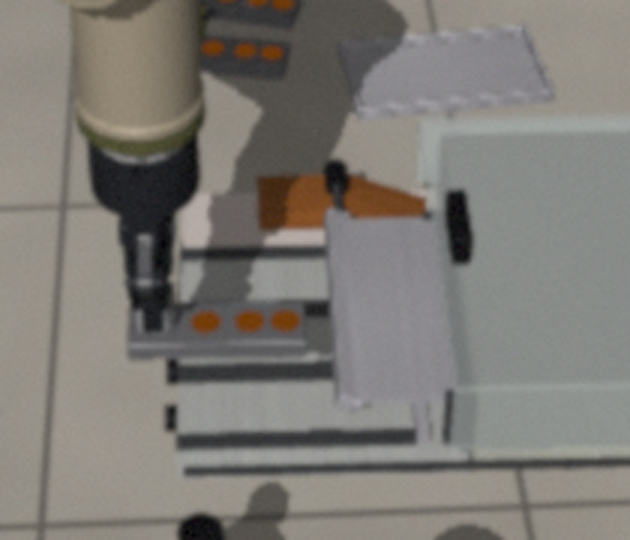

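Cassette held level at crop px (215,325). Lowering into the right lane.

Call:
apply_moves(
  steps=[
    [-1, 0, -2, 20, 0, 0, 0],
    [-1, 0, 0, 25, 0, 0, 0],
    [-1, 0, 0, 20, 0, 0, 0],
    [-1, 0, 0, 8, 0, 0, 0],
    [-1, 0, 0, 3, 0, 0, 0],
    [-1, 0, 0, 1, 0, 0, 0],
    [-1, 0, 0, 0, 0, 0, 0],
    [-1, 0, 0, 0, 0, 0, 0],
  ],
)

```text
time: 18.9
tool_pos: [414.6, -227.8, 52.8]
tcp_rot: [179.9, -0.1, -1.5]
ft_force: [-0.3, 0.2, -1.7]
finger_gap: 16.9
grip_force: 78.5
```

```bash
python3 go.py m -40 -105 50.5 0; python3 st.py
```

```text
t 18.9 pos [ 414.6 -227.8   52.8] rot [ 1.7994e+02 -9.0000e-02 -1.4500e+00] mixer [-118.7 -103.8   52.8] gap 16.9 grip 78.5 F [-0.3  0.2 -1.7]
shift(after turn) [78.7  1.2  2.3] shift(before turn) [78.7  1.2  2.5] turn [ 0.01 -0.02 -0.  ]
wedge mixer [array([ 67., 116.]), array([68.1, 28.7]), np.float64(1.1)] z [38.2 61.4]
wedge mixer [array([-12.5, 115.4]), array([63.5, 29.7]), np.float64(1.6)] z [61.1 66.8]
bar slope rad -0.013 z at 60 75.8
win px [184. 231.] world [532.8 331.   16.3] mixer [-14.5 457.8  16.3] z 16.8
win px [219. 238.] world [518.  246.7  16.3] mixer [-27.3 373.1  16.3] z 17.1
win px [180. 242.] world [507.7 338.7  16.3] mixer [-39.9 464.9  16.3] z 16.9
win px [424. 242.] world [ 510.5 -230.7   46.3] mixer [ -22.7 -104.3   46.3] z 49.1
win px [217. 248.] world [493.  251.4  16.3] mixer [-52.4 377.2  16.3] z 16.5
win px [424. 253.] world [ 484.3 -230.2   46.3] mixer [ -48.8 -104.5   46.3] z 49.5
win px [175. 254.] world [477.3 347.9  16.3] mixer [-70.5 473.2  16.3] z 16.3
win px [214. 262.] world [461.1 257.9  16.3] mixer [-84.4 382.8  16.3] z 16.8
win px [424. 267.] world [ 453.6 -227.9   46.3] mixer [ -79.7 -103.    46.3] z 50.0
```

Call:
apply_moves(
  steps=[
    [-1, 0, 1, 1.2, 0, 0, 0],
    [-1, 12, 0, 0, 0, 0, 0],
    [-1, 15, 0, 0, 0, 0, 0],
    [-1, 15, 0, 0, 0, 0, 0],
    [-1, 15, 0, 0, 0, 0, 0],
    [-1, 12, 0, 0, 0, 0, 0],
    [-1, 6, 0, 0, 0, 0, 0],
    [-1, 0, 0, 0, 0, 0, 0],
  ],
)

```text
time: 19.75
tool_pos: [489.7, -230.3, 50.5]
tcp_rot: [180.0, -0.0, -1.4]
ft_force: [0.3, 0.0, -2.0]
finger_gap: 16.6
grip_force: 78.6
```

```bash
python3 go.py m -40 -105 50.5 0; python3 st.py|grep -v "\[1\|\[2"
```

```text
t 19.75 pos [ 489.7 -230.3   50.5] rot [ 1.80e+02 -2.00e-02 -1.43e+00] mixer [ -43.5 -104.5   50.5] gap 16.6 grip 78.6 F [ 0.3  0.  -2. ]
shift(after turn) [3.5 0.5 0. ] shift(before turn) [3.5 0.5 0. ] turn [ 0. -0.  0.]
wedge mixer [array([ 67. , 116.1]), array([69. , 28.7]), np.float64(1.0)] z [37.8 61.9]
wedge mixer [array([-12.9, 115.4]), array([62.7, 29.8]), np.float64(1.4)] z [61.4 66.6]
bar slope rad -0.011 z at 60 75.8
```

Not touching the stop yet, so I push on gently and watch the force.

Call:
apply_moves(
  steps=[
    [-1, 2, 0, 0.5, 0, 0, 0],
    [-1, 2, 0, 0, 0, 0, 0],
    [-1, 1, 0, 0, 0, 0, 0],
    [-1, 1, 0, 0, 0, 0, 0],
    [-1, 1, 0, 0, 0, 0, 0],
    [-1, 0, 0, 0, 0, 0, 0],
    [-1, 0, 0, 0, 0, 0, 0],
    [-1, 0, 0, 0, 0, 0, 0],
  ],
)

```text
time: 20.6
tool_pos: [495.7, -230.5, 50.1]
tcp_rot: [180.0, 0.0, -1.5]
ft_force: [-1.8, 0.4, 2.7]
finger_gap: 16.7
grip_force: 78.9
```

Call:
apply_moves(
  steps=[
    [-1, 1, 0, 0, 0, 0, 0],
    [-1, 1, 0, 0, 0, 0, 0],
    [-1, 0, 0, 0, 0, 0, 0],
    [-1, 0, 0, 0, 0, 0, 0],
    [-1, 0, 0, 0, 0, 0, 0],
    [-1, 0, 0, 0, 0, 0, 0],
    [-1, 0, 0, 0, 0, 0, 0],
    [-1, 0, 0, 0, 0, 0, 0],
  ],
)

```text
time: 21.4
tool_pos: [495.7, -230.5, 50.1]
tcp_rot: [-180.0, 0.2, -1.5]
ft_force: [-14.3, 0.5, 10.5]
finger_gap: 16.7
grip_force: 80.4
```

Firm stop contact (14 N, no further motion), so it is home. Release, rise, and move toward the next cassette.

Call:
apply_moves(
  steps=[
    [0, -1, 0, 0, 0, 0, 0],
    [0, -1, 0, -0.5, 0, 0, 0],
    [0, 0, 0, 0, 0, 0, 0],
    [0, 0, 0, 0, 0, 0, 0],
    [0, 0, 0, -15, 0, 0, 0],
    [0, 0, 0, -40, 0, 0, 0],
    [0, 0, 0, -45, 0, 0, 0],
    [0, -40, -20, 0, 0, 0, 0],
  ],
)

```text
time: 22.2
tool_pos: [463.6, -213.9, 161.1]
tcp_rot: [179.5, -0.9, -1.5]
ft_force: [-0.1, 0.3, 2.4]
finger_gap: 42.5
grip_force: 0.0
```

Call:
apply_moves(
  steps=[
    [0, -30, -38, 0, 0, 0, 0.63],
    [0, 0, -48, 0, 0, 0, 0.63],
    [0, 0, -48, 0, 0, 0, 0.63],
    [0, 0, -45, 0, 0, 0, 0],
    [0, 0, -45, 0, 0, 0, 0],
    [0, 0, -45, 0, 0, 0, 0],
    [0, 0, -45, 0, 0, 0, 0],
    [0, 0, 0, 0, 0, 0, 0],
  ],
)

```text
time: 23.0
tool_pos: [472.3, 106.4, 152.1]
tcp_rot: [-179.9, -0.1, -10.6]
ft_force: [-0.2, -0.9, 0.2]
finger_gap: 42.7
grip_force: 0.0
```

```bash
python3 st.py; python3 go.py 424.2 263.5 20 -10.9
```

```text
wedge mixer [array([ 66.7, 116.2]), array([69.4, 28.7]), np.float64(0.8)] z [39.1 61.5]
wedge mixer [array([-11.3, 115.5]), array([65.6, 29.7]), np.float64(1.3)] z [61.1 67.1]
bar slope rad -0.003 z at 60 75.8
win px [184. 231.] world [533.1 330.9  16.3] mixer [-14.3 457.7  16.3] z 17.3
win px [424. 232.] world [ 532.8 -231.5   46.3] mixer [  -0.4 -104.5   46.3] z 46.7
win px [180. 241.] world [507.9 338.7  16.3] mixer [-39.6 464.8  16.3] z 16.8
win px [175. 254.] world [477.3 348.2  16.3] mixer [-70.5 473.6  16.3] z 16.8
t 23.05 pos [472.  104.  151.8] rot [-1.7996e+02 -7.0000e-02 -1.0640e+01] mixer [-69.6 229.3 151.8] gap 42.7 grip 0.0 F [-0.3  0.3 -0.3]
shift(after turn) [ -77.1 -147.6  131.8] shift(before turn) [ -76.6 -147.9  131.8] turn [-0.01 -0.01  0.05]
```

Call:
apply_moves(
  steps=[
    [0, -19.3, -37, 0, 0, 0, 0],
    [0, -19.3, -37, 0, 0, 0, 0],
    [0, -19.3, -37, 0, 0, 0, 0],
    [0, -19.2, -36.6, 0, 0, 0, 0],
    [0, 0, 0, 30, 0, 0, 0],
    [0, 0, 0, 30, 0, 0, 0],
    [0, 0, 0, 0, 0, 0, 0],
    [0, 0, 0, 0, 0, 0, 0],
  ],
)

```text
time: 23.85
tool_pos: [423.9, 260.0, 91.1]
tcp_rot: [180.0, 0.0, -11.0]
ft_force: [0.7, -0.5, 1.3]
finger_gap: 42.8
grip_force: 0.0
```

```bash
python3 go.py 424.2 263.5 20 -10.9; python3 st.py | grep win; python3 - <<'E'
from bench import r
from h import *
s=r.snapshot("side");print(cass(s).round(1).tolist())
E
```

```text
t 23.85 pos [423.9 260.   91.1] rot [ 1.7996e+02  4.0000e-02 -1.0970e+01] mixer [-121.6  384.    91.1] gap 42.8 grip 0.0 F [ 0.7 -0.5  1.3]
shift(after turn) [-0.4 -3.5 71.1] shift(before turn) [-0.4 -3.6 71.1] turn [ 0.01  0.01 -0.01]
win px [424. 232.] world [ 532.8 -231.5   46.3] mixer [  -0.4 -104.5   46.3] z 47.0
win px [219. 238.] world [518.1 246.8  16.3] mixer [-27.2 373.2  16.3] z 16.8
win px [217. 248.] world [492.9 251.7  16.3] mixer [-52.5 377.5  16.3] z 16.9
win px [214. 262.] world [461.1 257.6  16.3] mixer [-84.5 382.6  16.3] z 17.3
[[476.9, 349.0, 16.3], [508.9, 337.7, 16.3], [534.3, 330.4, 16.3], [462.3, 257.3, 16.3], [493.9, 251.1, 16.3], [519.5, 245.6, 16.3], [445.2, -477.3, 16.3]]
```

Call:
apply_moves(
  steps=[
    [0, 0, -3.5, 25, 0, 0, 0],
    [0, 0, 0, 25, 0, 0, 0],
    [0, 0, 0, 15, 0, 0, 0],
    [0, 0, 0, 5.5, 0, 0, 0],
    [0, 0, 0, 0, 0, 0, 0],
    [0, 0, 0, 0, 0, 0, 0],
    [-1, 0, 0, 0, 0, 0, 0],
    [-1, 0, 0, 0, 0, 0, 0],
  ],
)

```text
time: 24.75
tool_pos: [425.6, 264.9, 21.5]
tcp_rot: [-179.9, -0.1, -10.9]
ft_force: [3.1, 2.2, 0.8]
finger_gap: 16.7
grip_force: 77.9
```

Call:
apply_moves(
  steps=[
    [-1, 0, 0, 0, 0, 0, 0],
    [-1, 0, 0, 0, 0, 0, 0],
    [-1, 0, 0, 0, 0, 0, 0],
    [-1, 0, 0, 0, 0, 0, 0],
    [-1, 0, 0, 0, 0, 0, 0],
    [-1, 0, 0, 0, 0, 0, 0],
    [-1, 0, 0, 0, 0, 0, 0],
    [-1, 0, 0, 0, 0, 0, 0],
  ],
)

```text
time: 25.55
tool_pos: [425.7, 265.0, 21.5]
tcp_rot: [-179.9, -0.1, -10.9]
ft_force: [-0.8, 0.3, 6.0]
finger_gap: 17.1
grip_force: 79.1
```

```bash
python3 go.py m -120 -35 130 0
```

```text
t 25.55 pos [425.7 265.   21.5] rot [-1.7992e+02 -1.2000e-01 -1.0900e+01] mixer [-120.   389.    21.5] gap 17.1 grip 79.1 F [-0.8  0.3  6. ]
shift(after turn) [   0.   424.  -108.5] shift(before turn) [  69.9  418.1 -109. ] turn [-0.01 -0.02 -1.89]
```

Call:
apply_moves(
  steps=[
    [-1, 0, 0, -30, 0, 0, 0],
    [-1, 0, 0, -40, 0, 0, 0],
    [-1, 0, 0, -38, 0, 0, -0.63],
    [-1, 0, 0, 0, 0, 0, -0.63],
    [-1, 0, 0, 0, 0, 0, -0.63],
    [-1, 0, 40, 0, 0, 0, 0],
    [-1, 0, 40, 0, 0, 0, 0],
    [-1, 0, 40, 0, 0, 0, 0],
  ],
)

```text
time: 26.35
tool_pos: [421.0, 143.4, 128.0]
tcp_rot: [180.0, 0.0, -1.4]
ft_force: [1.0, -0.1, -0.4]
finger_gap: 16.5
grip_force: 78.6
```

Call:
apply_moves(
  steps=[
    [-1, 0, 40, 0, 0, 0, 0],
    [-1, 0, 40, 0, 0, 0, 0],
    [-1, 0, 40, 0, 0, 0, 0],
    [-1, 0, 40, 0, 0, 0, 0],
    [-1, 0, 40, 0, 0, 0, 0],
    [-1, 0, 40, 0, 0, 0, 0],
    [-1, 0, 40, 0, 0, 0, 0],
    [-1, 0, 24, 0, 0, 0, 0],
  ],
)

```text
time: 27.15
tool_pos: [413.3, -162.1, 128.3]
tcp_rot: [179.9, -0.0, -1.5]
ft_force: [-0.4, -0.4, -0.8]
finger_gap: 16.8
grip_force: 78.7
```

Call:
apply_moves(
  steps=[
    [-1, 0, 0, 0, 0, 0, 0],
    [-1, 0, 0, 0, 0, 0, 0],
    [-1, 0, 0, 0, 0, 0, 0],
    [-1, 0, 0, 0, 0, 0, 0],
    [-1, 0, 0, 0, 0, 0, 0],
    [-1, 0, 0, 0, 0, 0, 0],
    [-1, 0, 0, 0, 0, 0, 0],
    [-1, 0, 0, 0, 0, 0, 0],
  ],
)

```text
time: 27.95
tool_pos: [413.8, -159.3, 128.1]
tcp_rot: [180.0, -0.0, -1.4]
ft_force: [0.5, 0.8, -1.2]
finger_gap: 16.9
grip_force: 78.7
```

```bash
python3 st.py; python3 go.py m -120 -35 54 0
```

```text
wedge mixer [array([ 67.1, 116.2]), array([68.9, 28.7]), np.float64(0.6)] z [38.2 61.8]
wedge mixer [array([-12.6, 115.5]), array([62.9, 29.7]), np.float64(1.5)] z [61.1 66.8]
bar slope rad -0.017 z at 60 75.6
win px [184. 231.] world [532.7 331.1  16.3] mixer [-14.7 457.8  16.3] z 16.9
win px [180. 242.] world [507.7 338.6  16.3] mixer [-39.9 464.8  16.3] z 17.3
win px [175. 254.] world [477.3 347.7  16.3] mixer [-70.5 473.1  16.3] z 16.9
t 28.0 pos [ 413.7 -159.4  128. ] rot [-180.      0.     -1.45] mixer [-121.2  -35.5  128. ] gap 16.5 grip 78.7 F [ 0.1  0.2 -1.5]
shift(after turn) [ 1.2 -0.5 74. ] shift(before turn) [ 1.2 -0.5 74. ] turn [-0.  0.  0.]
```

Call:
apply_moves(
  steps=[
    [-1, 0, 0, 20, 0, 0, 0],
    [-1, 0, 0, 25, 0, 0, 0],
    [-1, 0, 0, 18, 0, 0, 0],
    [-1, 0, 0, 8, 0, 0, 0],
    [-1, 0, 0, 2, 0, 0, 0],
    [-1, 0, 0, 0, 0, 0, 0],
    [-1, 0, 0, 0, 0, 0, 0],
    [-1, 0, 0, 0, 0, 0, 0],
  ],
)

```text
time: 28.8
tool_pos: [414.5, -159.9, 56.1]
tcp_rot: [180.0, -0.1, -1.5]
ft_force: [0.7, -0.1, -0.3]
finger_gap: 17.0
grip_force: 78.7
```

```bash
python3 st.py|grep "z 4\|z 5"; python3 go.py m -39 -35 51.3 0
```

```text
win px [395. 242.] world [ 510.  -163.1   46.3] mixer [-24.8 -36.7  46.3] z 51.8
win px [392. 252.] world [ 486.7 -157.2   46.3] mixer [-48.4 -31.4  46.3] z 52.3
t 28.85 pos [ 414.4 -159.8   56. ] rot [ 1.7996e+02 -8.0000e-02 -1.4600e+00] mixer [-120.5  -35.9   56. ] gap 16.9 grip 78.7 F [ 0.6 -0.3 -0.6]
shift(after turn) [81.5 -0.9  4.7] shift(before turn) [81.5 -0.9  4.8] turn [ 0.01 -0.02 -0.  ]
```

Call:
apply_moves(
  steps=[
    [-1, 0, -1, 3.5, 0, 0, 0],
    [-1, 12, 0, 0.5, 0, 0, 0],
    [-1, 15, 0, 0.5, 0, 0, 0],
    [-1, 15, 0, 0, 0, 0, 0],
    [-1, 15, 0, 0, 0, 0, 0],
    [-1, 12, 0, 0, 0, 0, 0],
    [-1, 6, 0, 0, 0, 0, 0],
    [-1, 0, 0, 0, 0, 0, 0],
  ],
)

```text
time: 29.65
tool_pos: [490.3, -160.8, 51.5]
tcp_rot: [180.0, -0.1, -1.4]
ft_force: [2.5, 0.0, 4.6]
finger_gap: 16.6
grip_force: 79.5
```

Call:
apply_moves(
  steps=[
    [-1, 2, 0, 0, 0, 0, 0],
    [-1, 2, 0, 0, 0, 0, 0],
    [-1, 1, 0, 0, 0, 0, 0],
    [-1, 1, 0, 0, 0, 0, 0],
    [-1, 1, 0, 0, 0, 0, 0],
    [-1, 0, 0, 0, 0, 0, 0],
    [-1, 0, 0, 0, 0, 0, 0],
    [-1, 0, 0, 0, 0, 0, 0],
  ],
)

```text
time: 30.45
tool_pos: [495.5, -160.9, 51.4]
tcp_rot: [180.0, 0.0, -1.5]
ft_force: [-6.5, 0.0, 11.0]
finger_gap: 16.6
grip_force: 80.3
```

```bash
python3 go.py m -37.5 -35 51.5 0
```

```text
t 30.45 pos [ 495.5 -160.9   51.4] rot [ 1.7996e+02  1.0000e-02 -1.4600e+00] mixer [-39.4 -35.   51.4] gap 16.6 grip 80.3 F [-6.5  0.  11. ]
shift(after turn) [ 1.9  0.  -0.1] shift(before turn) [ 1.9  0.  -0.1] turn [ 0.01  0.   -0.  ]
```

Call:
apply_moves(
  steps=[
    [-1, 1, 0, -0.5, 0, 0, 0],
    [-1, 1, 0, 0, 0, 0, 0],
    [-1, 0.5, 0, 0, 0, 0, 0],
    [-1, 0, 0, 0, 0, 0, 0],
    [-1, 0, 0, 0, 0, 0, 0],
    [-1, 0, 0, 0, 0, 0, 0],
    [-1, 0, 0, 0, 0, 0, 0],
    [-1, 0, 0, 0, 0, 0, 0],
  ],
)

```text
time: 31.25
tool_pos: [497.9, -160.8, 51.4]
tcp_rot: [180.0, 0.0, -1.5]
ft_force: [-4.0, 0.8, 6.3]
finger_gap: 17.1
grip_force: 80.1
```

Call:
apply_moves(
  steps=[
    [-1, 1, 0, 0, 0, 0, 0],
    [-1, 1, 0, 0, 0, 0, 0],
    [-1, 0.5, 0, 0, 0, 0, 0],
    [-1, 0, 0, 0, 0, 0, 0],
    [-1, 0, 0, 0, 0, 0, 0],
    [-1, 0, 0, 0, 0, 0, 0],
    [-1, 0, 0, 0, 0, 0, 0],
    [-1, 0, 0, 0, 0, 0, 0],
  ],
)

```text
time: 32.05
tool_pos: [497.9, -160.8, 51.4]
tcp_rot: [-180.0, 0.3, -1.5]
ft_force: [-20.9, 1.2, 21.0]
finger_gap: 16.6
grip_force: 82.0
```

Call:
apply_moves(
  steps=[
    [0, -2, 0, -0.5, 0, 0, 0],
    [0, 0, 0, 0, 0, 0, 0],
    [0, 0, 0, 0, 0, 0, 0],
    [0, 0, 0, 0, 0, 0, 0],
    [0, 0, 0, -15, 0, 0, 0],
    [0, 0, 0, -40, 0, 0, 0],
    [0, 0, 0, -45, 0, 0, 0],
    [0, -40, -20, 0, 0, 0, 0],
  ],
)

```text
time: 32.85
tool_pos: [466.8, -143.2, 161.8]
tcp_rot: [179.6, -0.9, -1.5]
ft_force: [-0.2, 0.8, 1.3]
finger_gap: 42.8
grip_force: 0.0
```

Call:
apply_moves(
  steps=[
    [0, -30, -38, 0, 0, 0, 0],
    [0, 0, -48, 0, 0, 0, 0],
    [0, 0, -48, 0, 0, 0, 0],
    [0, 0, -48, 0, 0, 0, 0],
    [0, 0, -48, 0, 0, 0, 0.8],
    [0, 0, -48, 0, 0, 0, 0.8],
    [0, 0, -45, 0, 0, 0, 0.8],
    [0, 0, -45, 0, 0, 0, 0.77],
  ],
)

```text
time: 33.65
tool_pos: [457.6, 229.4, 153.0]
tcp_rot: [-179.9, -0.1, -17.4]
ft_force: [0.6, -0.8, 0.4]
finger_gap: 42.8
grip_force: 0.0
```

```bash
python3 go.py 441.1 357.2 70 -17.3; python3 st.py;  python3 - <<'E'
from bench import r
from h import *
s=r.snapshot("side");print(cass(s).round(1).tolist())
E
```

```text
t 33.65 pos [457.6 229.4 153. ] rot [-1.7994e+02 -8.0000e-02 -1.7430e+01] mixer [-87.2 354.3 153. ] gap 42.8 grip 0.0 F [ 0.6 -0.8  0.4]
shift(after turn) [ -53.8 -117.1   83. ] shift(before turn) [ -54.2 -116.9   83.1] turn [-0.01 -0.02 -0.03]
wedge mixer [array([ 66.6, 116.1]), array([67.9, 28.7]), np.float64(0.9)] z [38.1 61.8]
wedge mixer [array([-12.8, 115.4]), array([62.4, 29.8]), np.float64(1.9)] z [61.7 66.6]
bar slope rad -0.005 z at 60 75.8
win px [394. 231.] world [ 534.6 -162.1   46.3] mixer [ -0.3 -35.1  46.3] z 47.1
win px [424. 232.] world [ 532.8 -231.8   46.3] mixer [  -0.3 -104.8   46.3] z 46.4
[[478.6, 347.2, 16.3], [508.6, 338.8, 16.3], [534.3, 330.4, 16.3]]
```

Both cassettes are home, with their visible windows at the same mixer x of -0.3. Fetching the third.

Call:
apply_moves(
  steps=[
    [0, -18, -39, 0, 0, 0, 0],
    [0, -18, -39, 0, 0, 0, 0],
    [0, -18, -39, 0, 0, 0, 0],
    [0, 0, 0, 30, 0, 0, 0],
    [0, 0, 0, 30, 0, 0, 0],
    [0, 0, 0, 0, 0, 0, 0],
    [0, 0, 0, 0, 0, 0, 0],
    [0, 0, 0, 0, 0, 0, 0],
  ],
)

```text
time: 34.55
tool_pos: [442.2, 355.0, 94.0]
tcp_rot: [-179.9, -0.1, -17.3]
ft_force: [0.1, 0.1, 0.8]
finger_gap: 42.8
grip_force: 0.0
```

```bash
python3 st.py|grep "z 1"; python3 go.py 441.1 357.2 20.5 -17.3
```

```text
win px [184. 231.] world [532.9 330.8  16.3] mixer [-14.4 457.6  16.3] z 16.9
win px [180. 241.] world [508.  338.8  16.3] mixer [-39.6 465.   16.3] z 17.3
win px [175. 254.] world [477.3 348.2  16.3] mixer [-70.5 473.6  16.3] z 16.8
t 34.6 pos [442.3 355.2  94.1] rot [-1.7984e+02 -1.3000e-01 -1.7340e+01] mixer [-105.6  479.7   94.1] gap 42.3 grip 0.0 F [0.6 0.1 0.8]
shift(after turn) [-1.8 -1.6 73.6] shift(before turn) [-1.9 -1.4 73.6] turn [-0.03 -0.03 -0.01]
```

Call:
apply_moves(
  steps=[
    [0, -1, -1, 25, 0, 0, 0],
    [0, 0, 0, 25, 0, 0, 0],
    [0, 0, 0, 15, 0, 0, 0],
    [0, 0, 0, 7.5, 0, 0, 0],
    [0, 0, 0, 0, 0, 0, 0],
    [0, 0, 0, 0, 0, 0, 0],
    [-1, 0, 0, 0, 0, 0, 0],
    [-1, 0, 0, 0, 0, 0, 0],
  ],
)

```text
time: 35.4
tool_pos: [441.2, 356.9, 20.7]
tcp_rot: [-179.9, -0.1, -17.3]
ft_force: [2.6, 0.5, 0.2]
finger_gap: 16.6
grip_force: 77.5
```

Call:
apply_moves(
  steps=[
    [-1, 0, 0, 0, 0, 0, 0],
    [-1, 0, 0, 0, 0, 0, 0],
    [-1, 0, 0, 0, 0, 0, 0],
    [-1, 0, 0, 0, 0, 0, 0],
    [-1, 0, 0, 0, 0, 0, 0],
    [-1, 0, 0, -30, 0, 0, 0],
    [-1, 0, 0, -40, 0, 0, 0],
    [-1, 0, 0, -38, 0, 0, 0],
  ],
)

```text
time: 36.2
tool_pos: [439.4, 355.5, 127.7]
tcp_rot: [179.9, 0.1, -17.3]
ft_force: [0.8, 0.4, -0.9]
finger_gap: 16.8
grip_force: 77.9
```

Call:
apply_moves(
  steps=[
    [-1, 0, 0, 0, 0, 0, -0.8],
    [-1, 0, 0, 0, 0, 0, -0.79],
    [-1, 0, 0, 0, 0, 0, -0.79],
    [-1, 0, 0, 0, 0, 0, -0.79],
    [-1, 0, 0, 0, 0, 0, 0],
    [-1, 0, 0, 0, 0, 0, 0],
    [-1, 0, 0, 0, 0, 0, 0],
    [-1, 0, 0, 0, 0, 0, 0],
  ],
)

```text
time: 37.0
tool_pos: [440.1, 356.0, 127.0]
tcp_rot: [180.0, 0.0, -1.5]
ft_force: [0.7, -0.4, -2.3]
finger_gap: 17.0
grip_force: 77.9
```

```bash
python3 go.py m -120 35 130 0
```

```text
t 37.0 pos [440.1 356.  127. ] rot [ 1.7999e+02  1.0000e-02 -1.5100e+00] mixer [-107.9  480.4  127. ] gap 17.0 grip 77.9 F [ 0.7 -0.4 -2.3]
shift(after turn) [-12.1 445.4  -3. ] shift(before turn) [-11.6 445.4  -3. ] turn [ 0.    0.   -0.01]
```

Call:
apply_moves(
  steps=[
    [-1, -6, 37, 0, 0, 0, 0],
    [-1, -6, 37, 0, 0, 0, 0],
    [-1, 0, 37, 0, 0, 0, 0],
    [-1, 0, 37, 0, 0, 0, 0],
    [-1, 0, 37, 0, 0, 0, 0],
    [-1, 0, 37, 0, 0, 0, 0],
    [-1, 0, 37, 0, 0, 0, 0],
    [-1, 0, 37, 0, 0, 0, 0],
  ],
)

```text
time: 37.8
tool_pos: [420.4, 59.0, 127.3]
tcp_rot: [180.0, -0.0, -1.5]
ft_force: [0.3, -1.0, -0.6]
finger_gap: 16.9
grip_force: 78.3
```

Call:
apply_moves(
  steps=[
    [-1, 0, 37, 0, 0, 0, 0],
    [-1, 0, 37, 0, 0, 0, 0],
    [-1, 0, 37, 0, 0, 0, 0],
    [-1, 0, 37, 0, 0, 0, 0],
    [-1, 0, 1, 0, 0, 0, 0],
    [-1, 0, 0, 0, 0, 0, 0],
    [-1, 0, 0, 0, 0, 0, 0],
    [-1, 0, 0, 0, 0, 0, 0],
  ],
)

```text
time: 38.6
tool_pos: [416.9, -87.5, 127.0]
tcp_rot: [-180.0, 0.0, -1.4]
ft_force: [0.2, 0.2, -1.9]
finger_gap: 16.7
grip_force: 78.3
```

```bash
python3 go.py m -120 35 54 0
```

```text
t 38.6 pos [416.9 -87.5 127. ] rot [-1.7998e+02  1.0000e-02 -1.3800e+00] mixer [-119.9   36.5  127. ] gap 16.7 grip 78.3 F [ 0.2  0.2 -1.9]
shift(after turn) [-0.1  1.5 73. ] shift(before turn) [-0.1  1.5 73. ] turn [-0.    0.    0.01]
```

Call:
apply_moves(
  steps=[
    [-1, 0, 1.5, 20, 0, 0, 0],
    [-1, 0, 0, 25, 0, 0, 0],
    [-1, 0, 0, 18, 0, 0, 0],
    [-1, 0, 0, 8, 0, 0, 0],
    [-1, 0, 0, 2, 0, 0, 0],
    [-1, 0, 0, 0, 0, 0, 0],
    [-1, 0, 0, 0, 0, 0, 0],
    [-1, 0, 0, 0, 0, 0, 0],
  ],
)

```text
time: 39.4
tool_pos: [417.7, -90.3, 55.1]
tcp_rot: [180.0, -0.1, -1.5]
ft_force: [0.1, -0.6, -2.0]
finger_gap: 16.7
grip_force: 78.4
```

```bash
python3 st.py|grep "z 4\|z 5\|bar\|wedge"; python3 go.py m -38 35 51.3 0
```

```text
wedge mixer [array([ 66.4, 116.1]), array([69. , 28.6]), np.float64(0.9)] z [39.3 62.2]
wedge mixer [array([-12.7, 115.5]), array([63.4, 29.7]), np.float64(1.0)] z [61.3 66.9]
bar slope rad -0.016 z at 60 75.6
win px [395. 229.] world [ 540.3 -164.3   46.3] mixer [  5.4 -37.2  46.3] z 46.4
win px [424. 232.] world [ 532.8 -231.5   46.3] mixer [  -0.4 -104.5   46.3] z 46.6
t 39.45 pos [417.5 -90.3  55. ] rot [ 1.7997e+02 -9.0000e-02 -1.4600e+00] mixer [-119.2   33.7   55. ] gap 16.8 grip 78.4 F [-0.3 -0.5 -1.4]
shift(after turn) [81.2 -1.3  3.7] shift(before turn) [81.2 -1.3  3.8] turn [ 0.01 -0.02 -0.  ]
```

Call:
apply_moves(
  steps=[
    [-1, 0, -1.3, 2.5, 0, 0, 0],
    [-1, 12, 0, 0.5, 0, 0, 0],
    [-1, 15, 0, 0.5, 0, 0, 0],
    [-1, 15, 0, 0, 0, 0, 0],
    [-1, 15, 0, 0, 0, 0, 0],
    [-1, 12, 0, 0, 0, 0, 0],
    [-1, 6, 0, 0, 0, 0, 0],
    [-1, 0, 0, 0, 0, 0, 0],
  ],
)

```text
time: 40.25
tool_pos: [492.3, -90.7, 50.6]
tcp_rot: [180.0, -0.0, -1.4]
ft_force: [0.6, 0.6, 0.5]
finger_gap: 16.9
grip_force: 78.6
```

Call:
apply_moves(
  steps=[
    [-1, 2, 0, 0, 0, 0, 0],
    [-1, 2, 0, 0, 0, 0, 0],
    [-1, 1, 0, 0, 0, 0, 0],
    [-1, 1, 0, 0, 0, 0, 0],
    [-1, 0, 0, 0, 0, 0, 0],
    [-1, 0, 0, 0, 0, 0, 0],
    [-1, 0, 0, 0, 0, 0, 0],
    [-1, 0, 0, 0, 0, 0, 0],
  ],
)

```text
time: 41.05
tool_pos: [497.8, -90.8, 50.6]
tcp_rot: [180.0, -0.0, -1.5]
ft_force: [-0.5, 0.8, 1.2]
finger_gap: 17.1
grip_force: 78.8
```

```bash
python3 go.py m -37.5 35 51.3 0
```

```text
t 41.05 pos [497.8 -90.8  50.6] rot [180.    -0.    -1.46] mixer [-38.9  35.2  50.6] gap 17.1 grip 78.8 F [-0.5  0.8  1.2]
shift(after turn) [ 1.4  0.2 -0.7] shift(before turn) [ 1.4  0.2 -0.7] turn [ 0. -0. -0.]
```

Call:
apply_moves(
  steps=[
    [-1, 1, 0, 0, 0, 0, 0],
    [-1, 1, 0, 0, 0, 0, 0],
    [-1, 0.5, 0, 0, 0, 0, 0],
    [-1, 0.5, 0, 0, 0, 0, 0],
    [-1, 0, 0, 0, 0, 0, 0],
    [-1, 0, 0, 0, 0, 0, 0],
    [-1, 0, 0, 0, 0, 0, 0],
    [-1, 0, 0, 0, 0, 0, 0],
  ],
)

```text
time: 41.85
tool_pos: [498.4, -90.8, 50.5]
tcp_rot: [-180.0, 0.3, -1.5]
ft_force: [-16.9, 1.3, 16.0]
finger_gap: 16.9
grip_force: 81.0
```

Call:
apply_moves(
  steps=[
    [0, -2, 0, -0.5, 0, 0, 0],
    [0, 0, 0, 0, 0, 0, 0],
    [0, 0, 0, 0, 0, 0, 0],
    [0, 0, 0, 0, 0, 0, 0],
    [0, 0, 0, -15, 0, 0, 0],
    [0, 0, 0, -40, 0, 0, 0],
    [0, 0, 0, -45, 0, 0, 0],
    [0, -30, -20, 0, 0, 0, 0],
  ],
)

```text
time: 42.65
tool_pos: [475.8, -72.6, 160.5]
tcp_rot: [179.8, -0.9, -1.5]
ft_force: [0.7, 0.6, 1.8]
finger_gap: 43.0
grip_force: 0.0
```

Call:
apply_moves(
  steps=[
    [0, 0, -40, 0, 0, 0, 0],
    [0, 0, -45, 0, 0, 0, 0],
    [0, 0, -45, 0, 0, 0, 0],
    [0, 0, -45, 0, 0, 0, 0],
    [0, 0, 0, 0, 0, 0, 0],
    [0, 0, 0, 0, 0, 0, 0],
    [0, 0, 0, 0, 0, 0, 0],
    [0, 0, 0, 0, 0, 0, 0],
  ],
)

```text
time: 43.45
tool_pos: [474.0, 103.7, 151.3]
tcp_rot: [180.0, -0.0, -1.6]
ft_force: [-0.7, -0.6, -0.4]
finger_gap: 42.8
grip_force: 0.0
```

```bash
python3 st.py; python3 go.py m -11 115.4 34.5 0; python3 - <<'E'
from h import *
s=load("last");cv2.imwrite("pics/t6.png",cv2.resize(s["color"][150:300,290:470],None,fx=3.3,fy=3.3,interpolation=cv2.INTER_CUBIC))
E
```

```text
wedge mixer [array([ 66.2, 116.2]), array([68.9, 28.7]), np.float64(0.6)] z [38.6 62.2]
wedge mixer [array([-12.7, 115.4]), array([63.4, 29.7]), np.float64(1.7)] z [61.3 66.7]
bar slope rad -0.007 z at 60 75.8
win px [364. 230.] world [535.9 -91.8  46.3] mixer [-0.8 35.2 46.3] z 46.2
win px [394. 231.] world [ 534.6 -162.2   46.3] mixer [ -0.4 -35.3  46.3] z 46.9
win px [424. 233.] world [ 532.7 -231.6   46.3] mixer [  -0.4 -104.7   46.3] z 47.2
t 43.5 pos [473.9 103.7 151.2] rot [ 1.7999e+02 -1.0000e-02 -1.5700e+00] mixer [-67.7 229.  151.2] gap 43.1 grip 0.0 F [-0.2  0.3 -0.4]
shift(after turn) [ 56.7 113.6 116.7] shift(before turn) [ 56.9 113.5 116.8] turn [ 0.   -0.   -0.02]
```

View pics/t6.png

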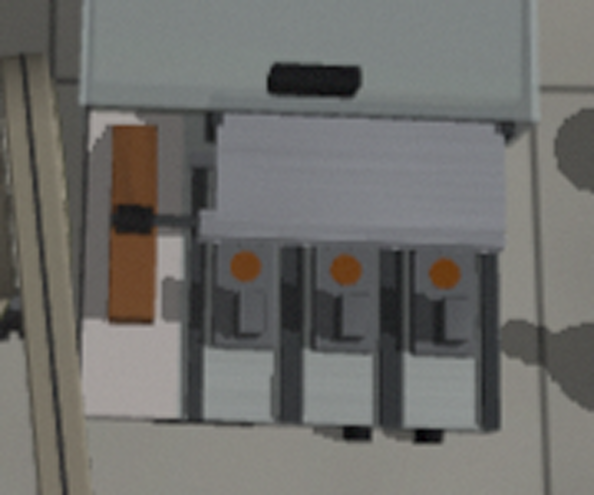

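All three cassettes are home, windows at crop px (245,265), (345,269) and (445,272), with the wedge holding the bar up. Next, draw the wedge out.

Call:
apply_moves(
  steps=[
    [0.1, 18.5, 38, 0, 0, 0, 0],
    [0.1, 18.5, 38, 0, 0, 0, 0],
    [0.1, 18.5, 37.5, 0, 0, 0, 0],
    [0.1, 0, 0, 40, 0, 0, 0],
    [0.1, 0, 0, 30, 0, 0, 0],
    [0.1, 0, 0, 0, 0, 0, 0],
    [0.1, 0, 0, 0, 0, 0, 0],
    [0.1, 0, 0, 0, 0, 0, 0],
  ],
)

```text
time: 44.3
tool_pos: [527.7, -10.3, 83.2]
tcp_rot: [180.0, -0.2, -1.5]
ft_force: [-1.0, -0.0, 0.7]
finger_gap: 46.5
grip_force: 0.0
```

```bash
python3 go.py m -12 115.4 35 0
```

```text
t 44.3 pos [527.7 -10.3  83.2] rot [ 1.7999e+02 -1.7000e-01 -1.4700e+00] mixer [-11.1 116.4  83.2] gap 46.5 grip 0.0 F [-1.  -0.   0.7]
shift(after turn) [-0.9  1.  48.2] shift(before turn) [-1.1  1.  48.2] turn [ 0.   -0.03 -0.  ]
```

Call:
apply_moves(
  steps=[
    [0.1, -1, 1, 25, 0, 0, 0],
    [0.1, 0, 0, 15, 0, 0, 0],
    [0.1, 0, 0, 7.5, 0, 0, 0],
    [0.1, 0, 0, 0, 0, 0, 0],
    [-1, 0, 0, 0, 0, 0, 0],
    [-1, 0, 0, 0, 0, 0, 0],
    [-1, 0, 0, 0, 0, 0, 0],
    [-1, 0, 0, 0, 0, 0, 0],
  ],
  squeeze=70,
)

```text
time: 45.1
tool_pos: [526.0, -11.0, 34.5]
tcp_rot: [180.0, -0.1, -1.5]
ft_force: [-1.7, 0.9, 6.9]
finger_gap: 31.0
grip_force: 71.0
```

Call:
apply_moves(
  steps=[
    [-1, 0, 0, 0, 0, 0, 0],
    [-1, 0, 0, 0, 0, 0, 0],
    [-1, 0, 0, 0, 0, 0, 0],
    [-1, -8, 0, 0, 0, 0, 0],
    [-1, -10, 0, 0, 0, 0, 0],
    [-1, -10, 0, 0, 0, 0, 0],
    [-1, -10, 0, 0, 0, 0, 0],
    [-1, -10, 0, 0, 0, 0, 0],
  ],
)

```text
time: 45.9
tool_pos: [477.7, -9.9, 34.5]
tcp_rot: [180.0, -0.1, -1.5]
ft_force: [3.0, 0.4, 6.3]
finger_gap: 31.1
grip_force: 71.5
```

Call:
apply_moves(
  steps=[
    [-1, -10, 0, 0, 0, 0, 0],
    [-1, -10, 0, 0, 0, 0, 0],
    [-1, -10, 0, 0, 0, 0, 0],
    [-1, -12, 0, 0, 0, 0, 0],
    [-1, -15, 0, 0, 0, 0, 0],
    [-1, -15, 0, 0, 0, 0, 0],
    [-1, 0, 0, 0, 0, 0, 0],
    [-1, 0, 0, 0, 0, 0, 0],
  ],
)

```text
time: 46.7
tool_pos: [404.7, -8.1, 34.2]
tcp_rot: [180.0, -0.0, -1.5]
ft_force: [-3.8, 0.5, 11.7]
finger_gap: 30.8
grip_force: 71.9
```

```bash
python3 st.py; python3 go.py m -135 115.4 34.5 0
```

```text
bar slope rad -0.188 z at 60 67.2
win px [364. 230.] world [535.9 -91.8  46.3] mixer [-0.8 35.2 46.3] z 46.7
win px [394. 231.] world [ 534.7 -162.3   46.3] mixer [ -0.2 -35.4  46.3] z 46.9
win px [424. 232.] world [ 532.9 -231.6   46.3] mixer [  -0.2 -104.6   46.3] z 46.6
win px [330. 239.] world [515.1 -13.3  46.3] mixer [-23.5 113.1  46.3] z 36.5
t 46.75 pos [404.9  -8.1  34.2] rot [ 1.7998e+02 -2.0000e-02 -1.4600e+00] mixer [-133.9  115.6   34.2] gap 31.4 grip 71.9 F [-4.5  0.2 11.4]
shift(after turn) [-1.1  0.2 -0.3] shift(before turn) [-1.1  0.2 -0.3] turn [ 0. -0. -0.]
```

The bar came down: its slope changed by about 0.18, to roughly 0.12 rad, and the cassettes did not move. Returning the wedge to the tray.

Call:
apply_moves(
  steps=[
    [-1, 0, 0, -20, 0, 0, 0],
    [-1, 0, 0, -40, 0, 0, 0],
    [-1, 0, 0, -40, 0, 0, -0.64],
    [-1, 0, 0, 0, 0, 0, -0.63],
    [-1, 0, 0, 0, 0, 0, 0],
    [-1, 0, 0, 0, 0, 0, 0],
    [-1, 0, 0, 0, 0, 0, 0],
    [-1, 0, 0, 0, 0, 0, 0],
  ],
)

```text
time: 47.55
tool_pos: [404.4, -7.8, 132.3]
tcp_rot: [-180.0, 0.1, 4.8]
ft_force: [-0.7, 0.7, -1.6]
finger_gap: 30.7
grip_force: 70.6
```

```bash
python3 go.py 642 216 60 4.9
```

```text
t 47.55 pos [404.4  -7.8 132.3] rot [-1.7997e+02  1.4000e-01  4.8400e+00] mixer [-134.4  115.8  132.3] gap 30.7 grip 70.6 F [-0.7  0.7 -1.6]
shift(after turn) [ 255.9 -202.7   72.3] shift(before turn) [ 255.9 -202.9   71.8] turn [-0.01  0.03 -0.01]
```

Call:
apply_moves(
  steps=[
    [-1, 36.5, -29, 0, 0, 0, 0],
    [-1, 36.5, -29, 0, 0, 0, 0],
    [-1, 36.5, -29, 0, 0, 0, 0],
    [-1, 36.5, -29, 0, 0, 0, 0],
    [-1, 36.5, -29, 0, 0, 0, 0],
    [-1, 36.5, -29, 0, 0, 0, 0],
    [-1, 36.5, -29, 0, 0, 0, 0],
    [-1, 0, 0, 0, 0, 0, 0],
  ],
)

```text
time: 48.35
tool_pos: [643.8, 219.6, 128.9]
tcp_rot: [-180.0, 0.2, 5.0]
ft_force: [-0.4, 0.0, -1.4]
finger_gap: 31.2
grip_force: 70.6
```

Call:
apply_moves(
  steps=[
    [-1, 0, 0, 40, 0, 0, 0],
    [-1, 0, 0, 30, 0, 0, 0],
    [-1, 0, 0, 0, 0, 0, 0],
    [-1, 0, 0, 0, 0, 0, 0],
    [-1, 0, 0, 0, 0, 0, 0],
    [-1, 0, 0, 0, 0, 0, 0],
    [-1, 0, 0, 0, 0, 0, 0],
    [-1, 0, 0, 0, 0, 0, 0],
  ],
)

```text
time: 49.15
tool_pos: [643.3, 216.2, 64.9]
tcp_rot: [-180.0, -0.1, 4.9]
ft_force: [-0.0, -0.9, -1.2]
finger_gap: 30.9
grip_force: 70.6
```

```bash
python3 go.py 642 216 10 4.9
```

```text
t 49.15 pos [643.3 216.2  64.9] rot [-1.7998e+02 -1.1000e-01  4.8900e+00] mixer [ 98.8 345.9  64.9] gap 30.9 grip 70.6 F [-0.  -0.9 -1.2]
shift(after turn) [-1.3  0.1 54.9] shift(before turn) [-1.4  0.1 54.9] turn [-0.   -0.02 -0.  ]
```

Call:
apply_moves(
  steps=[
    [-1, -1, 0, 25, 0, 0, 0],
    [-1, 0, 0, 20, 0, 0, 0],
    [-1, 0, 0, 8, 0, 0, 0],
    [-1, 0, 0, 2, 0, 0, 0],
    [-1, 0, 0, 0, 0, 0, 0],
    [-1, 0, 0, 0, 0, 0, 0],
    [-1, 0, 0, 0, 0, 0, 0],
    [-1, 0, 0, 0, 0, 0, 0],
  ],
)

```text
time: 49.95
tool_pos: [641.9, 216.1, 8.9]
tcp_rot: [-180.0, -0.0, 4.9]
ft_force: [-0.7, 0.4, -1.7]
finger_gap: 30.9
grip_force: 70.6
```

Call:
apply_moves(
  steps=[
    [-1, 0, 0, 0.6, 0, 0, 0],
    [0.1, 0, 0, 0, 0, 0, 0],
    [0.1, 0, 0, 0, 0, 0, 0],
    [0.1, 0, 0, 0, 0, 0, 0],
    [0.1, 0, 0, 0, 0, 0, 0],
    [0.1, 0, 0, -25, 0, 0, 0],
    [0.1, 0, 0, -45, 0, 0, 0],
    [0.1, 0, 0, -45, 0, 0, 0],
  ],
)

```text
time: 50.75
tool_pos: [640.5, 215.7, 122.8]
tcp_rot: [180.0, 0.2, 4.9]
ft_force: [1.5, 0.7, 0.7]
finger_gap: 46.8
grip_force: 0.0
```

Call:
apply_moves(
  steps=[
    [-1, 0, 0, -45, 0, 0, 0.64],
    [-1, 0, 0, 0, 0, 0, 0.63],
    [-1, 0, 40, 0, 0, 0, 0],
    [-1, 0, 40, 0, 0, 0, 0],
    [-1, 0, 40, 0, 0, 0, 0],
    [-1, 0, 40, 0, 0, 0, 0],
    [-1, 0, 40, 0, 0, 0, 0],
    [-1, 0, 0, 0, 0, 0, 0],
  ],
)

```text
time: 51.55
tool_pos: [636.4, 11.0, 168.0]
tcp_rot: [179.9, -0.0, -1.7]
ft_force: [0.3, 0.8, -0.9]
finger_gap: 0.4
grip_force: 0.0
```

```bash
python3 go.py m 138 0 113 0; python3 - <<'E'
from bench import r
from h import *
for n in("top","side"):
    s=r.snapshot(n);P=cloud(s);hsv=cv2.cvtColor(s["color"],cv2.COLOR_BGR2HSV)
    m=(cv2.inRange(hsv,(3,110,40),(22,255,255))>0)&(P[...,0]>560)&(P[...,0]<800)&(P[...,1]>140)&(P[...,1]<300)&(P[...,2]>7)
    q=P[m];print(n,[np.round(v,1) for v in cv2.minAreaRect(q[:,:2].astype(np.float32))] if len(q) else 0,"zmax",np.percentile(q[:,2],80).round(1) if len(q) else 0)
E
```

```text
t 51.55 pos [636.4  11.  168. ] rot [ 1.799e+02 -1.000e-02 -1.730e+00] mixer [ 97.1 140.5 168. ] gap 0.4 grip 0.0 F [ 0.3  0.8 -0.9]
shift(after turn) [ 40.9 140.5  55. ] shift(before turn) [ 41.6 140.2  55.3] turn [ 0.02 -0.   -0.06]
top [array([682.3, 218.8]), array([145.8,  32.2]), np.float64(5.5)] zmax 38.9
side [array([683.2, 217. ]), array([144.5,  44. ]), np.float64(6.0)] zmax 35.2
```

The wedge lies centred in the tray at about (682,219). Closing the cover by pushing its handle from behind.

Call:
apply_moves(
  steps=[
    [-1, 20.5, 40, 0, 0, 0, 0],
    [-1, 20.5, 40, 0, 0, 0, 0],
    [-1, 0, 40, 0, 0, 0, 0],
    [-1, 0, 20.5, 0, 0, 0, 0],
    [-1, 0, 0, 0, 0, 0, 0],
    [-1, 0, 0, 30, 0, 0, 0],
    [-1, 0, 0, 25, 0, 0, 0],
    [-1, 0, 0, 0, 0, 0, 0],
  ],
)

```text
time: 52.45
tool_pos: [671.0, -122.3, 107.9]
tcp_rot: [-179.8, 0.5, -1.4]
ft_force: [0.4, 0.3, -1.3]
finger_gap: -0.1
grip_force: 0.0
```

```bash
python3 go.py m -74 0 113 0
```

```text
t 52.45 pos [ 671.  -122.3  107.9] rot [-179.85    0.45   -1.36] mixer [135.1   8.2 107.9] gap -0.1 grip 0.0 F [ 0.4  0.3 -1.3]
shift(after turn) [-209.1    8.2   -5.1] shift(before turn) [-209.1    7.8   -3.5] turn [-0.03  0.09  0.02]
```

Call:
apply_moves(
  steps=[
    [-1, 0, 5, -3, 0, 0, 0],
    [-1, -10, 0, 0, 0, 0, 0],
    [-1, -15, 0, 0, 0, 0, 0],
    [-1, -20, 0, 0, 0, 0, 0],
    [-1, -20, 0, 0, 0, 0, 0],
    [-1, -20, 0, 0, 0, 0, 0],
    [-1, -20, 0, 0, 0, 0, 0],
    [-1, -20, 0, 0, 0, 0, 0],
  ],
)

```text
time: 53.25
tool_pos: [550.6, -127.3, 119.4]
tcp_rot: [179.9, -0.3, -1.4]
ft_force: [3.7, -0.8, 0.4]
finger_gap: -0.4
grip_force: 1.6
```

Call:
apply_moves(
  steps=[
    [-1, -20, 0, 0, 0, 0, 0],
    [-1, -20, 0, 0, 0, 0, 0],
    [-1, -15, 0, 0, 0, 0, 0],
    [-1, -12, 0, 0, 0, 0, 0],
    [-1, -8, 0, 0, 0, 0, 0],
    [-1, -5, 0, 0, 0, 0, 0],
    [-1, 0, 0, 0, 0, 0, 0],
    [-1, 0, 0, 0, 0, 0, 0],
  ],
)

```text
time: 54.05
tool_pos: [469.4, -125.2, 116.4]
tcp_rot: [180.0, -0.0, -1.5]
ft_force: [1.1, -0.9, 0.9]
finger_gap: -0.1
grip_force: 0.7
```

```bash
python3 go.py m -77 0 113 0
```

```text
t 54.05 pos [ 469.4 -125.2  116.4] rot [ 1.7999e+02 -4.0000e-02 -1.4500e+00] mixer [-6.650e+01  1.000e-01  1.164e+02] gap -0.1 grip 0.7 F [ 1.1 -0.9  0.9]
shift(after turn) [-10.5   0.1   3.4] shift(before turn) [-10.5   0.1   3.4] turn [ 0.   -0.01 -0.  ]
```

Call:
apply_moves(
  steps=[
    [-1, -4, 0, 0, 0, 0, 0],
    [-1, -4, 0, 0, 0, 0, 0],
    [-1, -3, 0, 0, 0, 0, 0],
    [-1, -2, 0, 0, 0, 0, 0],
    [-1, 0, 0, 0, 0, 0, 0],
    [-1, 0, 0, 0, 0, 0, 0],
    [-1, 0, 0, 0, 0, 0, 0],
    [-1, 0, 0, 0, 0, 0, 0],
  ],
)

```text
time: 54.85
tool_pos: [463.5, -125.1, 116.7]
tcp_rot: [179.9, -1.0, -1.4]
ft_force: [47.6, -2.0, -31.9]
finger_gap: 0.0
grip_force: 23.2
```

The cover has hit its closed stop. Backing off.

Call:
apply_moves(
  steps=[
    [-1, 8, 0, 0, 0, 0, 0],
    [-1, 5, 0, 0, 0, 0, 0],
    [-1, 0, 0, -40, 0, 0, 0],
    [-1, 0, 0, -40, 0, 0, 0],
    [-1, 0, 0, -40, 0, 0, 0],
    [-1, -40, 0, 0, 0, 0, 0],
    [-1, -40, 0, 0, 0, 0, 0],
    [-1, 0, 0, 0, 0, 0, 0],
  ],
)

```text
time: 55.65
tool_pos: [385.0, -122.6, 235.1]
tcp_rot: [-180.0, 0.2, -1.5]
ft_force: [-0.0, 0.8, 0.7]
finger_gap: -0.1
grip_force: 0.0
```

Call:
apply_moves(
  steps=[
    [-1, 0, 40, 0, 0, 0, 0],
    [-1, 0, 40, 0, 0, 0, 0],
    [-1, 0, 40, 0, 0, 0, 0],
    [-1, -10, 40, 0, 0, 0, 0],
    [-1, -20, 40, 0, 0, 0, 0],
    [-1, -20, 40, 0, 0, 0, 0],
    [-1, 0, 0, 0, 0, 0, 0],
    [-1, 0, 0, 0, 0, 0, 0],
  ],
)

```text
time: 56.45
tool_pos: [332.1, -362.2, 235.2]
tcp_rot: [-179.9, 0.1, -1.6]
ft_force: [-0.2, 0.3, -0.6]
finger_gap: -0.0
grip_force: 0.0
```

```bash
python3 go.py; python3 st.py; python3 - <<'E'
from h import *
s=load("last");P=cloud(s)
m=(P[...,2]>122)&(P[...,2]<142)&(P[...,0]>380)&(P[...,0]<560)&(P[...,1]>-200)&(P[...,1]<-60)
print("handle",[np.round(v,1) for v in cv2.minAreaRect(P[m][:,:2].astype(np.float32))],"expected shut",535.8-94)
cv2.imwrite("pics/t9.png",s["color"])
E
```

```text
t 56.45 pos [ 332.1 -362.2  235.2] rot [-1.799e+02  6.000e-02 -1.610e+00] mixer [-197.7 -240.3  235.2] gap -0.0 grip 0.0 F [-0.2  0.3 -0.6]
wedge mixer [array([122.6, 347.5]), array([114.1,  32.3]), np.float64(6.7)] z [29.8 40.5]
handle [array([ 443.4, -125.9]), array([59.9, 16.3]), np.float64(88.3)] expected shut 441.79999999999995
```

View pics/t9.png

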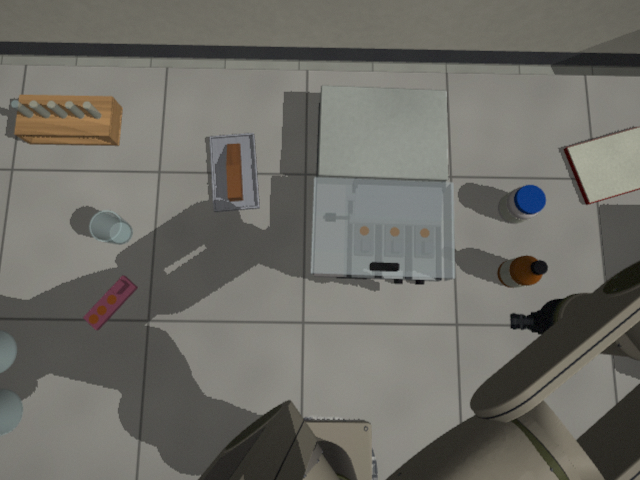

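The picture shows the cover shut (handle at px (384,267)), the three cassettes in their lanes (windows at (364,231), (394,232) and (424,233)) and the wedge in the tray (233,172). The bottle (522,271), jar (528,202) and beaker (110,228) are where they started. Handing in.

```bash
python3 -c "
from bench import r
print(r.hand_in())"
```

```text
the job is handed in; nothing more can be done
None
```

The job is handed in, with no verdict returned: my last measurements show all three cassettes home under the lowered bar, the wedge flat in its tray, the cover shut and the bystanders unmoved; the shut fingers briefly pressed with about 48 N when the cover met its closed stop.

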